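# Unlock the lemon wedger and load it

## Task

Get the lemon wedger ready to cut: pull the red T-handle of its spring lock up, twist it counter-clockwise and let it settle into its rest notch so that it stays out by itself, then push the pusher carriage by its handle all the way back to the rear stop. Then gently lay the lemon from the near left of the table lengthwise in the cradle, between the pusher and the blades, and leave the other things where they are.

Things in the scene. Friction and masses are not known exactly. Their poses are not given: they have to be found in the camera images.
- t_handle (a point): Centre of the red T-handle bar of the wedger's spring lock, on its robot side. Bar 66 long (x), 16 wide (y), 24 mm high, centre 122 mm above the table while locked; z = up the plunger axis. Below: a 22 mm wide boss (underside 18 mm below the centre), stem with steel cross pin; collar top 24 mm below the centre. Grip it from above across the 16 mm; 40 mm free at both sides.
- lock_pin (a joint): Height of the plunger (m), T-handle included: 0 = down, pin through the tongue of the carriage, which is locked; 0.015 = fully up. Spring 8 N at the bottom, 12 N at the top. The handle can turn only above 0.012. Let go over the rest notch it drops back about 3 mm and stays at about 0.009, pin clear of the carriage.
- lock_knob (a joint): Turn of the T-handle (rad), counter-clockwise from above: 0 = locked, cross pin in the collar's deep slot; 1.047 (60 degrees) = over the rest notch, a V 4 mm deep that centres the cross pin from up to 10 degrees off, with a stop wall past it. It cannot turn clockwise from 0.
- pusher (a joint): Travel of the pusher carriage (m): 0 = forward, prongs in the blades, locked (1.5 mm of play); 0.160 = fully back at the rear stop. About 2 N of friction; it stays where it is left.
- push_bar (a point): Middle of the black grip of the inverted-U handle on the pusher carriage: a level bar 56 mm long (x), 18 mm thick, centre 155 mm above the table; y = the way the carriage slides back. On its -y (blade) side 50 mm are free for fingers down to 132 mm above the table; the blade ring beyond is 148 mm high.
- cradle (a point): Where the lemon's centre belongs on the fixed lemon wedger: 105 mm above the table, over two steel bars 8 mm thick, 32 mm apart, that run along y and centre the lemon. y = away from the blades, which stand 86 mm to -y; the prongs of the drawn-back carriage end 74 mm to +y. Rods and base below are under 63 mm high: fingers may straddle the bars.
- lemon_centre (a point): Centre of the yellow lemon lying on the table, 57 mm thick, 91 mm long, 28 mm above the table; y = its long axis. About 110 g.
- lemon: The same lemon; origin on its skin, 28 mm from its centre along its -z.
- tub: Small white tub, 80 x 92 x 66 mm, that stands at the outlet behind the blades; origin at its underside. Leave it alone.
- cup: Dotted white mug, 82 x 114 x 91 mm, on the table; origin at its underside. Leave it alone.
- shaker: Grey sugar shaker, 71 mm wide, 123 mm high, on the table; origin at its underside. Leave it alone.
There are look-alikes about, which are no part of the job. Of the things like the lemon, leave any that is orange or pink; of the rest the larger one is meant.

How it is judged:
By the outcome, as a careful person would: the job done as asked, in the order asked, and still so for the second after the job is handed in, with the robot touching nothing.
It also fails if it takes over 61 s, if anything falls off the work surface, if the arm or the gripper's body presses on something with over 40 N, if the wrist force passes 120 N, or if a joint passes its speed limit or range.

## Robot

A 7-joint arm with a two-finger parallel gripper is mounted at the origin on a cart in front of the work surface, level with it; the furniture and walls round the work are solid. World frame = base frame: x ahead of the robot, y to its left, z up, the work surface at z = 0. Lengths are in m, angles in rad, forces in N, time in s.
With the tool pointing down it reaches from about 0.425 to 1.025 m from the base axis. Payload 3.6 kg.
Tool frame: the origin (TCP) lies where the fingers leave the gripper's body, on its centre line; the fingertips stand 73 mm ahead of it and the grasp point (between the pads) lies ahead of it (grasp_offset is the x of the grasp point in the tool frame, in m); x points along the fingers, y is the direction in which the jaws open and shut, and the axes are right-handed (so a half turn about x gives the same grasp; the last joint's range is limited). The gripper opens to 85 mm and grips with 20 to 120 N. Pads are 22 mm wide; open, the fingers measure 114 mm over their backs; the gripper's body (76 mm by 85 mm) begins 54 mm behind the grasp point. The pads swing forward as they close: fully open they stand 13 mm farther back than shut.
Start: joints at [-1.347, 0.591, 0.048, 1.609, -0.033, 0.943, -0.034], TCP at [0.227, 0.689, 0.304] pointing down, gripper open.
Joint ranges: [-2.69, 2.69], [-0.47, 2.24], [-1.27, 1.36], [0.19, 2.51], [-1.53, 4.68], [0.08, 2.07], [-3.09, 3.09]. Speed limits (rad/s): [2.57, 2.57, 3.14, 3.14, 3.14, 3.14, 3.14].

## Interface

Orientations are given as a unit quaternion [w, x, y, z].
In Python, from cell import * gives the robot as it stands.
- The arm moves only by the shell command python3 -m pendant 'ROWS' [FORCE]. ROWS is JSON, a list of rows, each an object of numbers: "x", "y", "z": the shift along the tool's x, y, z in mm; "roll": the turn about the tool's x in rad; "hand": the closure in counts, from 0 (fully open) to 255 (shut). In form: [{"x": .., "y": .., "z": .., "roll": .., "hand": ..}, ...]. A call has 1 to 8 rows; each row is the pose to reach, as a shift and turn from the pose commanded when the call began, along the tool's axes at that moment; what a row does not reach only later rows make up. A row lasts 1/12 s, in which the tool goes at most 41.7 mm and 7.16 degrees, less where a joint would pass 70% of its speed; a pose out of reach is approached as far as the arm can. A call with a gripper value outside its range is refused whole. The fingers move at their own pace and stop on an object; FORCE is the grip in N (left out, the last holds). Time passes only in rows, so rows that repeat a pose let the fingers close. It gives the time, the measured TCP pose, the force and the opening at its end, in the units of the state.
- sense(): the state, without advancing time (a new reading comes with each control period).
- get_image(name): name is "scene" or "side" or "wrist"; returns a dict with "frame" (420x560x3 uint8, red, green, blue), "intrinsics" (3x3 intrinsics, pixels), "eye" and "rotation" of the camera in the world; the wrist camera has in their place "mount" (4x4, takes a point from camera to tool coordinates, whose origin is the TCP and whose axes are the tool frame's). Camera axes: x right, y down, z forward; pixel columns grow to the right and rows downward; lengths in m; the calibration is good to about 2 mm. A picture is of the moment at which its call begins: read the wrist's pose just before it. There is no depth.
- hand_in(): hands the job in, once; it reports no verdict.
The state is a dict: "t": time; "joint_positions": joint angles; "qd": joint speeds; "joint_efforts": joint torques, N m; "tool_pos": TCP position; "tool_rot": TCP orientation; "ft_force": force on the tool from outside, world axes, zero at the start; "torque": the same for the moment, N m; "finger_gap": opening from 0.0 (shut) to 1.0 (fully open).
Only numpy, scipy, OpenCV 4.12 (cv2) and the standard library are available. Lean on these libraries where they do the work, as an engineer would, in place of code of your own. Each camera call takes 0.05 s, during which the arm holds its last target.

## Working session

There is one attempt and no reset: what is moved stays moved. The work goes in short steps, Python scripts to look and compute and a shell command to move; the robot and the scene stay as the last step left them, time stands still between calls to the robot, and variables do not carry over. Pictures are saved under pics/ and viewed, and the job is handed in when it is done.

```bash
ls; mkdir -p pics; python3 - <<'E'
from cell import *
import cv2
s=sense();print(s)
for n in ["scene","side","wrist"]:
    d=get_image(n);cv2.imwrite(f"pics/{n}0.png",d["frame"][:,:,::-1])
    print(n,{k:v for k,v in d.items() if k!="frame"})
try: print(grasp_offset)
except Exception as e: print(e)
E
```

```text
pics
{'t': 0.0, 'joint_positions': array([-1.34648288,  0.59210191,  0.04829094,  1.60984779, -0.03331076,
        0.94270685, -0.03368957]), 'qd': array([ 1.14697248e-03,  1.73197488e-03,  3.80512338e-04, -1.52722532e-03,
       -6.17456347e-04,  1.86554103e-04, -2.15895446e-05]), 'joint_efforts': array([ 1.37472445e-03, -5.48690593e+01,  1.54637989e+00, -1.98122567e+01,
        9.23908025e-03,  8.67874915e-03, -8.09924927e-06]), 'tool_pos': array([0.22632228, 0.68805595, 0.30274341]), 'tool_rot': array([ 0.69811573,  0.11106576,  0.6982893 , -0.11265377]), 'ft_force': array([-0.15728929, -0.24704086, -0.38865927]), 'torque': array([-0.0339805 , -0.02666095,  0.00824378]), 'finger_gap': 0.9982704437803059}
scene {'intrinsics': array([[500.20978603,   0.        , 283.83873369],
       [  0.        , 500.20978603, 208.86152149],
       [  0.        ,   0.        ,   1.        ]]), 'eye': array([-0.3003488 ,  0.69327397,  1.12045931]), 'rotation': array([ 0.17136622, -0.38648845,  0.83772973, -0.34564317])}
side {'intrinsics': array([[394.28382025,   0.        , 284.60402927],
       [  0.        , 394.28382025, 208.2270827 ],
       [  0.        ,   0.        ,   1.        ]]), 'eye': array([ 0.13195357, -1.1223345 ,  0.7068666 ]), 'rotation': array([-0.52493903,  0.83682556, -0.13388037,  0.07898128])}
wrist {'intrinsics': array([[295.81165461,   0.        , 279.88015738],
       [  0.        , 295.81165461, 211.14838847],
       [  0.        ,   0.        ,   1.        ]]), 'mount': array([[-5.60303343e-04, -3.18445531e-01,  9.47940995e-01,
        -6.86866868e-02],
       [ 9.99999426e-01,  6.87355974e-04,  8.21979916e-04,
         1.44023485e-04],
       [-9.13328736e-04,  9.47940911e-01,  3.18444963e-01,
        -8.05376977e-02],
       [ 0.00000000e+00,  0.00000000e+00,  0.00000000e+00,
         1.00000000e+00]])}
0.0539
```

View pics/scene0.png

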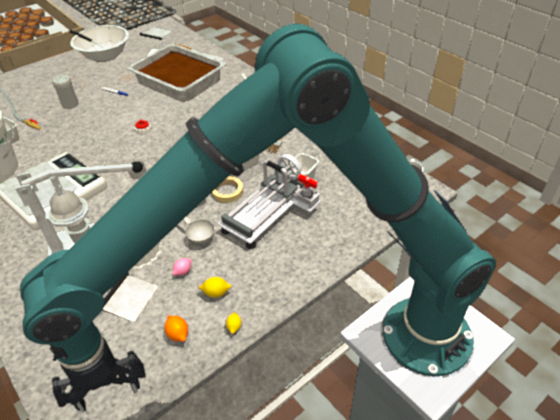

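View pics/side0.png

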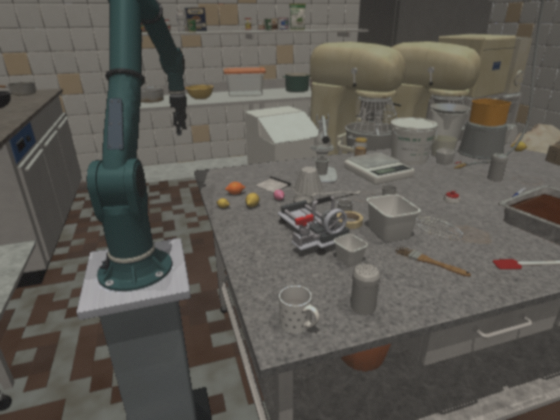

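View pics/wrist0.png

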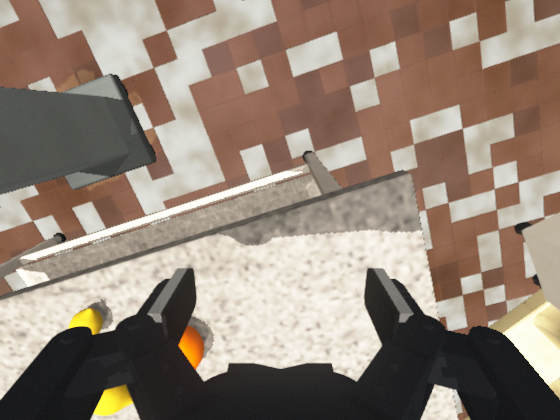

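Lemon-like things in the scene view: orange (176,328), pink (182,267), large yellow (215,288) and small yellow (233,323). The large yellow one fits, being neither orange nor pink and the larger of the rest. I'll enlarge that and the wedger to confirm.

```bash
cat > h.py <<'E'
from cell import *
import numpy as np, cv2
from scipy.spatial.transform import Rotation as R
def rot(q): return R.from_quat([q[1],q[2],q[3],q[0]])
def cam(name, s=None):
    s=sense(); d=get_image(name)
    K=np.array(d["intrinsics"])
    if "mount" in d:
        T=np.eye(4);T[:3,:3]=rot(s["tool_rot"]).as_matrix();T[:3,3]=s["tool_pos"]
        M=T@d["mount"];e=M[:3,3];Rm=M[:3,:3]
    else:
        e=np.array(d["eye"]);Rm=rot(d["rotation"]).as_matrix()
    return d["frame"][:,:,::-1].copy(),(K,e,Rm)
def ray(c,u,v):
    K,e,Rm=c
    return e,Rm@np.linalg.inv(K)@np.array([u,v,1.])
def plane(c,u,v,z):
    e,d=ray(c,u,v);return e+d*(z-e[2])/d[2]
def proj(c,p):
    K,e,Rm=c;q=K@(Rm.T@(np.asarray(p)-e));return q[:2]/q[2]
def crop(f,x0,y0,w,h,k,fn): cv2.imwrite(fn,cv2.resize(f[y0:y0+h,x0:x0+w],None,fx=k,fy=k,interpolation=cv2.INTER_CUBIC))
def tri(*obs):
    A=np.zeros((3,3));b=np.zeros(3)
    for c,u,v in obs:
        e,d=ray(c,u,v);d=d/np.linalg.norm(d);P=np.eye(3)-np.outer(d,d);A+=P;b+=P@e
    return np.linalg.solve(A,b)
E
python3 - <<'E'
from h import *
f,c=cam("scene"); crop(f,140,140,200,150,4,"pics/c1.png"); crop(f,150,240,110,110,5,"pics/c2.png")
import pickle;pickle.dump(c,open("scene.pkl","wb"))
g,d=cam("side"); pickle.dump(d,open("side.pkl","wb"));crop(g,260,170,140,105,5,"pics/c3.png")
for uv in [(176,328),(215,288),(233,323),(182,267)]: print(plane(c,*uv,.028))
print(plane(c,303,181,.122),tri((c,303,181),(d,303,218)))
print(rot(sense()["tool_rot"]).as_matrix())
E
```

```text
[0.41341905 0.47743586 0.028     ]
[0.45158663 0.3326625  0.028     ]
[0.33140176 0.35983325 0.028     ]
[0.57198245 0.3618018  0.028     ]
[ 0.54113111 -0.06181462  0.122     ] [ 0.53515646 -0.05925751  0.12329523]
[[-2.51670560e-04  3.12398815e-01  9.49951008e-01]
 [-9.85732849e-04  9.49950499e-01 -3.12398909e-01]
 [-9.99999482e-01 -1.01501952e-03  6.88671999e-05]]
```

View pics/c1.png

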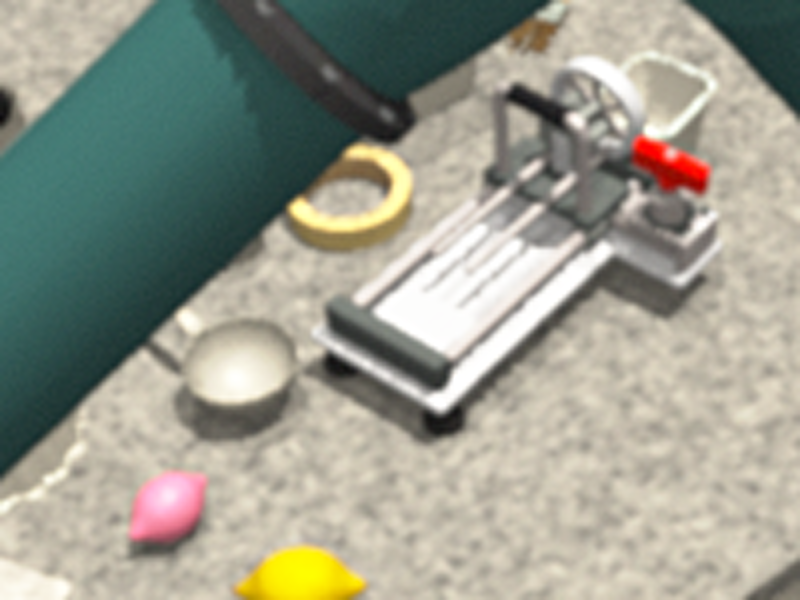

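View pics/c2.png

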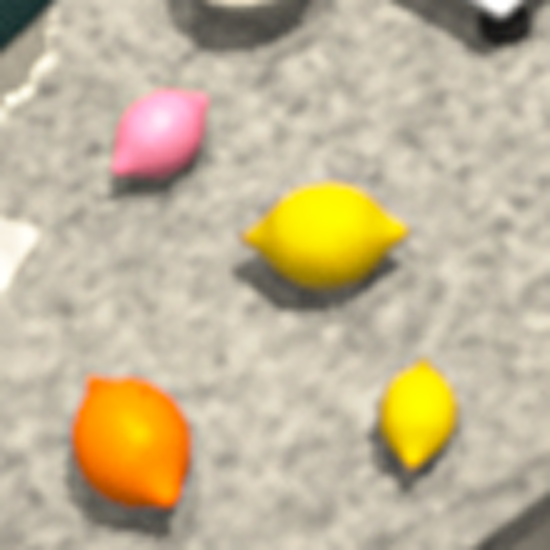

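View pics/c3.png

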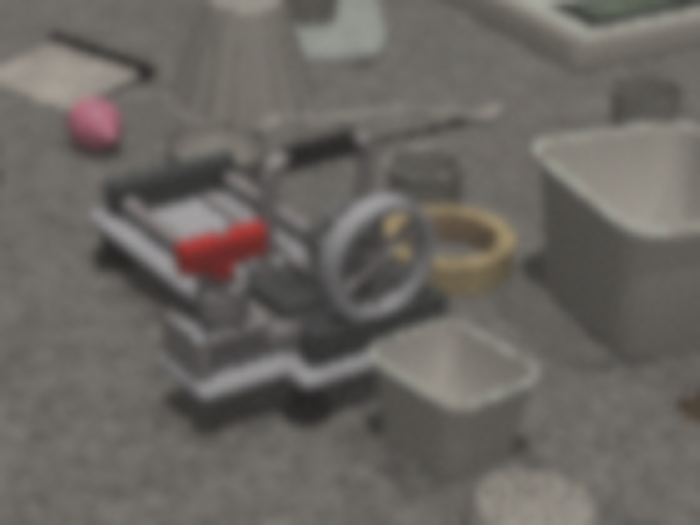

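The crop confirms the large yellow lemon at full-image (215,287), clearly bigger than the small yellow one at (233,323). The T-handle is at about (308,181) in the scene view and (305,219) in the side view. The push bar is at scene (276,165). Now I'll compute positions.

```bash
python3 - <<'E'
from h import *
import pickle
c=pickle.load(open("scene.pkl","rb"));d=pickle.load(open("side.pkl","rb"))
C=lambda u,v:(140+u/4,140+v/4); S=lambda u,v:(260+u/5,170+v/5)
# t handle
print("T tri",tri((c,*C(672,164)),(d,*S(223,248))), plane(c,*C(672,164),.122), plane(d,*S(223,248),.122))
a,b=plane(c,*C(638,150),.122),plane(c,*C(706,178),.122);print("bar scene",a,b,np.linalg.norm(a-b),np.degrees(np.arctan2(*(b-a)[1::-1])))
a,b=plane(d,*S(180,252),.122),plane(d,*S(267,240),.122);print("bar side",a,b,np.linalg.norm(a-b),np.degrees(np.arctan2(*(b-a)[1::-1])))
# push bar
print("P tri",tri((c,*C(544,105)),(d,*S(321,148))),plane(c,*C(544,105),.155),plane(d,*S(321,148),.155))
a,b=plane(c,*C(512,92),.155),plane(c,*C(578,122),.155);print("pb",np.degrees(np.arctan2(*(b-a)[1::-1])),np.linalg.norm(a-b))
# rails dir
a,b=plane(c,*C(440,350),.08),plane(c,*C(585,240),.08);print("rail",a,b,np.degrees(np.arctan2(*(b-a)[1::-1])))
L=lambda u,v:(150+u/5,240+v/5)
a,b=plane(c,*L(247,238),.028),plane(c,*L(405,230),.028);print("lemon ends",a,b,(a+b)/2,np.linalg.norm(a-b),np.degrees(np.arctan2(*(b-a)[1::-1])))
s=sense();print(s["t"])
E
```

```text
T tri [ 0.53209153 -0.0735321   0.12172518] [ 0.53121581 -0.07310742  0.122     ] [ 0.5325046  -0.07345029  0.122     ]
bar scene [ 0.56010647 -0.06446249  0.122     ] [ 0.50278447 -0.0816149   0.122     ] 0.05983324211702843 -163.3412887390817
bar side [ 0.50458588 -0.06978364  0.122     ] [ 0.56330137 -0.07212985  0.122     ] 0.05876235170970596 -2.2882588314477217
P tri [ 0.6198164  -0.02119249  0.15514777] [ 0.61699105 -0.02025199  0.155     ] [ 0.62282453 -0.01792533  0.155     ]
pb -165.95048435494004 0.06178822385484247
rail [0.52636629 0.15322779 0.08      ] [0.54515882 0.00166702 0.08      ] -82.93178036193257
lemon ends [0.48025434 0.36381636 0.028     ] [0.42876863 0.29613855 0.028     ] [0.45451148 0.32997745 0.028     ] 0.08503565893448817 -127.26196566496516
0.25
```

```bash
python3 -m pendant '[{"y":-31,"z":26,"roll":-0.055},{"y":-62,"z":53,"roll":-0.11},{"y":-93,"z":79,"roll":-0.165},{"y":-125,"z":105,"roll":-0.22},{"y":-156,"z":131,"roll":-0.275},{"y":-188,"z":158,"roll":-0.33},{"y":-219,"z":184,"roll":-0.385},{"y":-250,"z":210,"roll":-0.44}]'
python3 - <<'E'
from h import *
s=sense();print(s["tool_pos"],s["joint_positions"]);print(rot(s["tool_rot"]).inv().apply(np.array([.532,-.073,.303])-s["tool_pos"]),rot(s["tool_rot"]).as_matrix())
E
```

```text
[0.22645901 0.68841667 0.30336191] [-1.34646386  0.59163697  0.04833781  1.60909562 -0.03329314  0.94268218
 -0.03365749]
[ 0.00103557 -0.62785714  0.52811469] [[-2.51670560e-04  3.12398815e-01  9.49951008e-01]
 [-9.85732849e-04  9.49950499e-01 -3.12398909e-01]
 [-9.99999482e-01 -1.01501952e-03  6.88671999e-05]]validation failed for argument at $[0]...
```

```bash
python3 -m pendant '[{"x":0,"y":-31,"z":26,"roll":-0.055,"hand":0},{"x":0,"y":-62,"z":53,"roll":-0.11,"hand":0},{"x":0,"y":-93,"z":79,"roll":-0.165,"hand":0},{"x":0,"y":-125,"z":105,"roll":-0.22,"hand":0},{"x":0,"y":-156,"z":131,"roll":-0.275,"hand":0},{"x":0,"y":-188,"z":158,"roll":-0.33,"hand":0},{"x":0,"y":-219,"z":184,"roll":-0.385,"hand":0},{"x":0,"y":-250,"z":210,"roll":-0.44,"hand":0}]'
cat > rem.py <<'E'
from h import *
import sys
a=[float(v) for v in sys.argv[1:]]
s=sense();q=rot(s["tool_rot"]);M=q.as_matrix()
print(s["t"],np.round(s["tool_pos"],4),np.round(s["joint_positions"],2),"yaw_y",np.degrees(np.arctan2(M[1,1],M[0,1])).round(1),"F",s["ft_force"].round(1),s["torque"].round(2),"gap",round(s["finger_gap"],3))
if len(a)==3: print("rem mm",(q.inv().apply(np.array(a)-s["tool_pos"])*1000).round(1))
E
python3 rem.py .532 -.073 .303
```

```text
t: 0.92
tool_pos: [0.3484, 0.3836, 0.304]
tool_rot: [0.706, -0.044, 0.706, 0.044]
ft_force: [0.8, -0.3, 0.1]
finger_gap: 1.001
0.9167 [0.3484 0.3836 0.304 ] [-0.88  0.33 -0.05  2.07  0.02  0.74  0.75] yaw_y 97.2 F [ 0.8 -0.3  0.1] [-0.01 -0.06  0.02] gap 1.001
rem mm [   1.1 -475.9  125.2]
```

```bash
python3 -m pendant '[{"x":0,"y":-40,"z":11,"roll":0,"hand":0},{"x":0,"y":-80,"z":21,"roll":0,"hand":0},{"x":0,"y":-120,"z":32,"roll":0,"hand":0},{"x":0,"y":-160,"z":42,"roll":0,"hand":0},{"x":0,"y":-200,"z":53,"roll":0,"hand":0},{"x":0,"y":-240,"z":63,"roll":0,"hand":0},{"x":0,"y":-280,"z":74,"roll":0,"hand":0},{"x":0,"y":-320,"z":84,"roll":0,"hand":0}]'
python3 rem.py .532 -.073 .303
```

```text
t: 1.58
tool_pos: [0.4709, 0.0763, 0.3043]
tool_rot: [0.706, -0.043, 0.705, 0.043]
ft_force: [0.5, 1.2, 0.2]
finger_gap: 0.996
1.5833 [0.4709 0.0763 0.3043] [-0.3   0.28  0.06  2.16 -0.02  0.7   1.46] yaw_y 97.0 F [0.5 1.2 0.2] [ 0.09 -0.09 -0.  ] gap 0.996
rem mm [   1.3 -155.6   42.5]
```

```bash
python3 -m pendant '[{"x":0,"y":-40,"z":11,"roll":0,"hand":0},{"x":0,"y":-80,"z":21,"roll":0,"hand":0},{"x":0,"y":-120,"z":32,"roll":0,"hand":0},{"x":0,"y":-155,"z":42,"roll":0,"hand":0},{"x":0,"y":-155,"z":42,"roll":0,"hand":0},{"x":0,"y":-155,"z":42,"roll":0,"hand":0}]'
python3 rem.py .532 -.073 .303; python3 - <<'E'
from h import *
import pickle
f,c=cam("wrist");pickle.dump(c,open("w1.pkl","wb"));cv2.imwrite("pics/w1.png",f)
f,c=cam("scene");crop(f,120,120,240,180,3,"pics/s1.png")
E
```

```text
t: 2.08
tool_pos: [0.5314, -0.0733, 0.304]
tool_rot: [0.706, -0.041, 0.706, 0.041]
ft_force: [-0.4, 0.7, 0.1]
finger_gap: 1.0
2.0833 [ 0.5314 -0.0733  0.304 ] [-0.03  0.36  0.1   2.04 -0.05  0.75  1.79] yaw_y 96.7 F [-0.4  0.7  0.1] [ 0.04 -0.01 -0.02] gap 1.0
rem mm [1.  0.3 0.6]
```

View pics/w1.png

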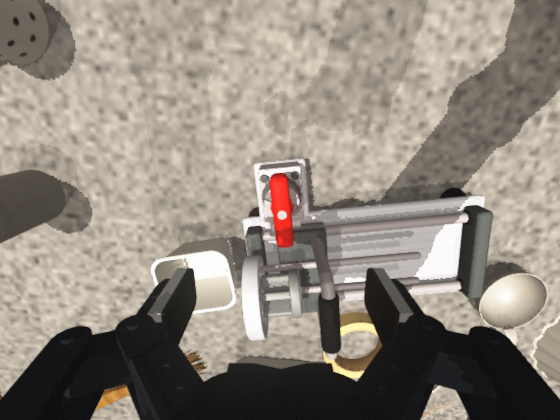

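View pics/s1.png

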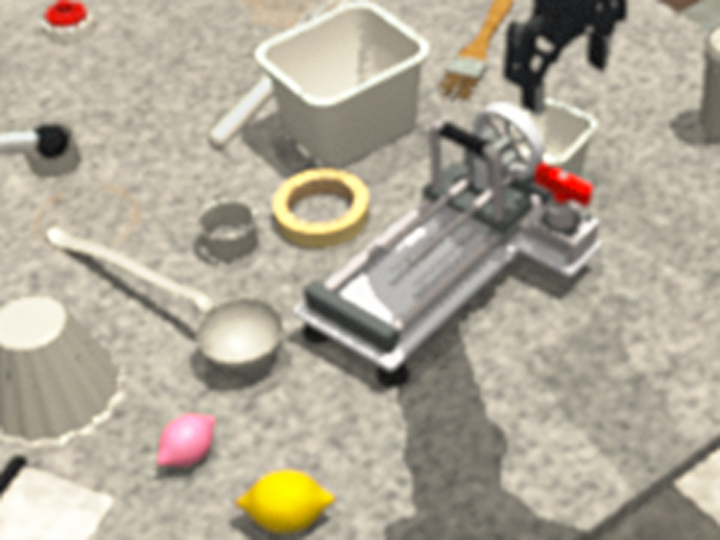

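The wrist view shows the T-handle from (280,176) to (286,244), the push bar's grip at about (330,325), and the rear stop bar from (488,208) to (467,295). I'll compute the axes.

```bash
python3 - <<'E'
from h import *
import pickle
f=cv2.imread("pics/w1.png");crop(f,220,130,290,230,2.7,"pics/w1c.png")
c=pickle.load(open("w1.pkl","rb"))
hsv=cv2.cvtColor(f,cv2.COLOR_BGR2HSV)
m=((hsv[...,0]<8)|(hsv[...,0]>172))&(hsv[...,1]>180)&(hsv[...,2]>90)
m=m.astype(np.uint8);n,l,st,ce=cv2.connectedComponentsWithStats(m)
i=1+np.argmax(st[1:,4]);print(st[i],ce[i]);ys,xs=np.where(l==i)
P=np.array([plane(c,u,v,.134)[:2] for u,v in zip(xs,ys)]);
r=cv2.minAreaRect((P*1000).astype(np.float32));print(r)
ang=lambda p,q,z:np.degrees(np.arctan2(*(plane(c,*q,z)-plane(c,*p,z))[1::-1]))
print("rear bar",ang((488,208),(467,295),.09),"top edge",ang((312,212),(483,197),.04),"pb",plane(c,330,325,.155))
E
```

```text
[ 270  173   23   74 1183] [281.42265427 209.03888419]
((530.942626953125, -72.29273986816406), (65.63482666015625, 17.92005157470703), 8.768832206726074)
rear bar 6.429974948542118 top edge 102.05956059000407 pb [ 0.62525446 -0.01765278  0.155     ]
```

View pics/w1c.png

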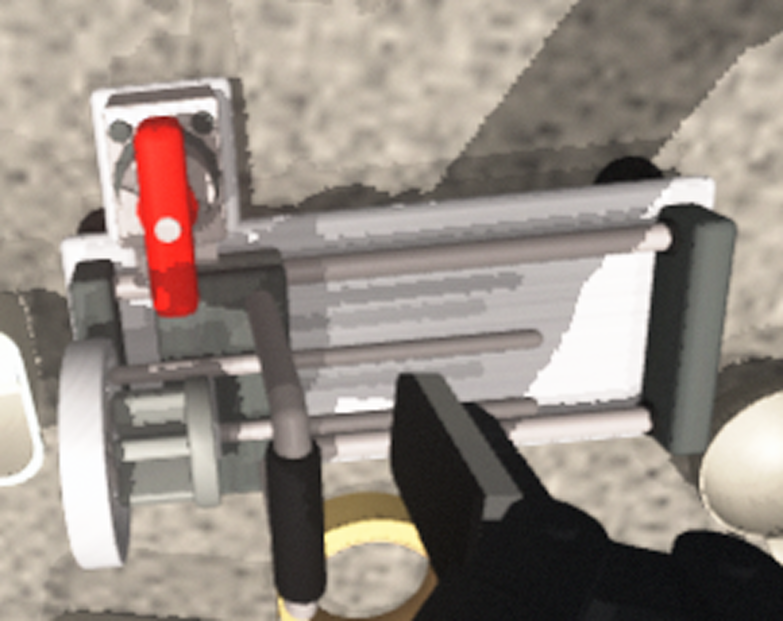

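```bash
python3 - <<'E'
from h import *
import pickle
c=pickle.load(open("w1.pkl","rb"))
W=lambda p:(220+p[0]/2.7,130+p[1]/2.7)
def ang(p,q,z):
    a,b=plane(c,*W(p),z),plane(c,*W(q),z);print(a.round(4),b.round(4),np.linalg.norm(a-b).round(4),np.degrees(np.arctan2(*(b-a)[1::-1])).round(1))
print("rail near");ang((115,290),(665,238),.08)
print("rail far");ang((310,450),(645,418),.08)
print("mid rod");ang((115,372),(540,340),.06)
print("plate near edge");ang((240,222),(712,182),.03)
print("rear bar R edge");ang((735,225),(710,450),.09)
print("rear bar L edge");ang((658,225),(645,440),.09)
print("pb axis");ang((295,450),(300,600),.155)
print("block");ang((97,95),(232,85),.08);ang((232,85),(240,225),.08)
print("T axis");ang((162,125),(175,308),.134)
E
```

```text
rail near
[ 0.581  -0.0867  0.08  ] [0.5339 0.1238 0.08  ] 0.2157 102.6
rail far
[0.6453 0.0036 0.08  ] [0.6131 0.141  0.08  ] 0.1412 103.2
mid rod
[ 0.6291 -0.0831  0.06  ] [0.5917 0.099  0.06  ] 0.1858 101.6
plate near edge
[ 0.5631 -0.0344  0.03  ] [0.5198 0.1715 0.03  ] 0.2104 101.9
rear bar R edge
[0.523  0.1411 0.09  ] [0.6192 0.1647 0.09  ] 0.0991 13.8
rear bar L edge
[0.5264 0.1125 0.09  ] [0.6177 0.1366 0.09  ] 0.0945 14.7
pb axis
[ 0.5962 -0.0233  0.155 ] [ 0.6552 -0.0114  0.155 ] 0.0602 11.4
block
[ 0.5042 -0.1009  0.08  ] [ 0.4948 -0.0522  0.08  ] 0.0496 101.0
[ 0.4948 -0.0522  0.08  ] [ 0.548  -0.0413  0.08  ] 0.0544 11.6
T axis
[ 0.5013 -0.0772  0.134 ] [ 0.5612 -0.0658  0.134 ] 0.061 10.7
```

Wedger yaw is about +12° and the T-handle is at about (0.531, -0.072). Joint 7 would end near its limit in the twist, so I'll take the half-turned grasp, which means rolling +3.05.

```bash
python3 -m pendant '[{"x":0,"y":0,"z":0,"roll":0.12,"hand":0},{"x":0,"y":0,"z":0,"roll":0.24,"hand":0},{"x":0,"y":0,"z":0,"roll":0.36,"hand":0},{"x":0,"y":0,"z":0,"roll":0.48,"hand":0},{"x":0,"y":0,"z":0,"roll":0.6,"hand":0},{"x":0,"y":0,"z":0,"roll":0.72,"hand":0},{"x":0,"y":0,"z":0,"roll":0.84,"hand":0},{"x":0,"y":0,"z":0,"roll":0.96,"hand":0}]'
python3 -m pendant '[{"x":0,"y":0,"z":0,"roll":0.12,"hand":0},{"x":0,"y":0,"z":0,"roll":0.24,"hand":0},{"x":0,"y":0,"z":0,"roll":0.36,"hand":0},{"x":0,"y":0,"z":0,"roll":0.48,"hand":0},{"x":0,"y":0,"z":0,"roll":0.6,"hand":0},{"x":0,"y":0,"z":0,"roll":0.72,"hand":0},{"x":0,"y":0,"z":0,"roll":0.84,"hand":0},{"x":0,"y":0,"z":0,"roll":0.96,"hand":0}]'
python3 -m pendant '[{"x":0,"y":0,"z":0,"roll":0.12,"hand":110},{"x":0,"y":0,"z":0,"roll":0.24,"hand":110},{"x":0,"y":0,"z":0,"roll":0.36,"hand":110},{"x":0,"y":0,"z":0,"roll":0.48,"hand":110},{"x":0,"y":0,"z":0,"roll":0.6,"hand":110},{"x":0,"y":0,"z":0,"roll":0.72,"hand":110},{"x":0,"y":0,"z":0,"roll":0.84,"hand":110},{"x":0,"y":0,"z":0,"roll":0.96,"hand":110}]'
python3 -m pendant '[{"x":0,"y":0,"z":0,"roll":0.12,"hand":110},{"x":0,"y":0,"z":0,"roll":0.17,"hand":110},{"x":0,"y":0,"z":0,"roll":0.17,"hand":110},{"x":0,"y":0,"z":0,"roll":0.17,"hand":110}]'
python3 rem.py .531 -.072 .303; python3 - <<'E'
from h import *
import pickle
f,c=cam("wrist");pickle.dump(c,open("w2.pkl","wb"));cv2.imwrite("pics/w2.png",f)
hsv=cv2.cvtColor(f,cv2.COLOR_BGR2HSV)
m=((hsv[...,0]<8)|(hsv[...,0]>172))&(hsv[...,1]>180)&(hsv[...,2]>90)
m=m.astype(np.uint8);n,l,st,ce=cv2.connectedComponentsWithStats(m)
i=1+np.argmax(st[1:,4]);print(st[i],ce[i]);ys,xs=np.where(l==i)
P=np.array([plane(c,u,v,.134)[:2] for u,v in zip(xs,ys)]);
r=cv2.minAreaRect((P*1000).astype(np.float32));print(r)
E
```

```text
t: 2.85
tool_pos: [0.5303, -0.0678, 0.3038]
tool_rot: [0.645, 0.288, 0.646, -0.288]
ft_force: [-0.4, -0.5, 0.7]
finger_gap: 0.998
t: 3.52
tool_pos: [0.5303, -0.0677, 0.3037]
tool_rot: [0.439, 0.554, 0.44, -0.554]
ft_force: [-0.3, 0.6, 0.9]
finger_gap: 1.001
t: 4.18
tool_pos: [0.5304, -0.0677, 0.3035]
tool_rot: [-0.133, -0.694, -0.135, 0.694]
ft_force: [-0.7, -0.2, 0.5]
finger_gap: 0.568
t: 4.52
tool_pos: [0.5305, -0.0684, 0.3035]
tool_rot: [-0.077, -0.703, -0.078, 0.703]
ft_force: [-0.1, 0.2, -0.7]
finger_gap: 0.57
4.5167 [ 0.5305 -0.0684  0.3035] [-0.62  0.5   0.93  2.06 -0.55  0.84 -0.72] yaw_y -77.5 F [-0.1  0.2 -0.7] [-0.02  0.   -0.  ] gap 0.57
rem mm [0.5 3.6 0.3]
[ 274  170   22   74 1172] [284.6552901 205.5221843]
((537.2430419921875, -71.20760345458984), (64.70516204833984, 17.698854446411133), 12.58315372467041)
```

View pics/w2.png

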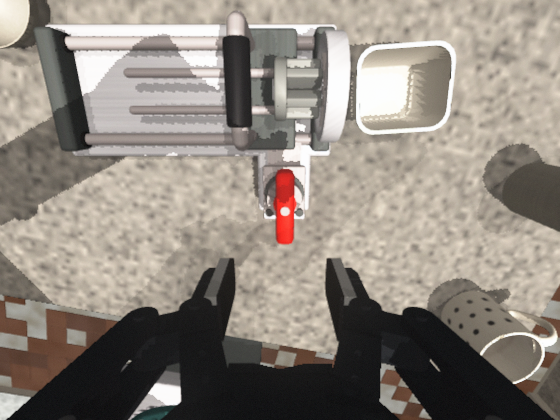

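```bash
python3 rem.py .534 -.072 .187
```

```text
4.5667 [ 0.5306 -0.0689  0.3036] [-0.62  0.5   0.93  2.06 -0.55  0.84 -0.72] yaw_y -77.5 F [ 0.2 -0.8 -0.6] [0.03 0.01 0.03] gap 0.568
rem mm [116.6   3.9  -2.7]
```

```bash
python3 -m pendant '[{"x":30,"y":4,"z":-3,"roll":0,"hand":110},{"x":60,"y":4,"z":-3,"roll":0,"hand":110},{"x":85,"y":4,"z":-3,"roll":0,"hand":110},{"x":85,"y":4,"z":-3,"roll":0,"hand":110},{"x":85,"y":4,"z":-3,"roll":0,"hand":110}]'
python3 rem.py .534 -.072 .187; python3 - <<'E'
from h import *
f,c=cam("wrist");cv2.imwrite("pics/w3.png",f)
for p in [(.534,-.072,.134),(.566,-.065,.134),(.502,-.079,.134)]: print(proj(c,p))
E
```

```text
t: 4.98
tool_pos: [0.534, -0.0734, 0.2184]
tool_rot: [-0.075, -0.702, -0.076, 0.704]
ft_force: [-0.0, -0.8, 0.7]
finger_gap: 0.565
4.9833 [ 0.534  -0.0734  0.2184] [-0.49  0.61  0.78  2.12 -0.7   0.69 -0.59] yaw_y -77.7 F [-0.  -0.8  0.7] [-0.   -0.05 -0.04] gap 0.565
rem mm [31.4 -1.3 -0.4]
[276.88178046 262.08267818]
[276.69332119 208.17817726]
[277.04864636 309.81088486]
```

View pics/w3.png

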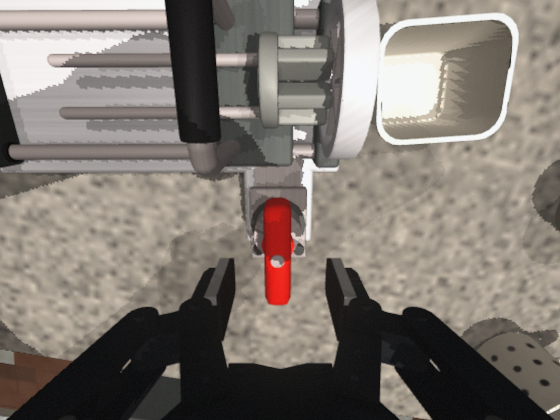

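The bar runs from (278,198) to (277,303), aligned with the jaw gap and within 2 px of the prediction. I'll descend and grip.

```bash
python3 -m pendant '[{"x":16,"y":-1,"z":-2,"roll":0,"hand":110},{"x":32,"y":-1,"z":-2,"roll":0,"hand":110},{"x":32,"y":-1,"z":-2,"roll":0,"hand":110},{"x":32,"y":-1,"z":-2,"roll":0,"hand":255},{"x":32,"y":-1,"z":-2,"roll":0,"hand":255},{"x":32,"y":-1,"z":-2,"roll":0,"hand":255},{"x":32,"y":-1,"z":-2,"roll":0,"hand":255},{"x":32,"y":-1,"z":-2,"roll":0,"hand":255}]' 80
python3 rem.py .534 -.072 .187; python3 - <<'E'
from h import *
f,c=cam("wrist");cv2.imwrite("pics/w4.png",f)
E
```

```text
t: 5.7
tool_pos: [0.5371, -0.0715, 0.1888]
tool_rot: [0.075, 0.704, 0.077, -0.702]
ft_force: [-2.2, 3.3, 8.2]
finger_gap: 0.161
5.7 [ 0.5371 -0.0715  0.1888] [-0.45  0.65  0.73  2.13 -0.76  0.63 -0.55] yaw_y -77.7 F [-2.2  3.3  8.2] [ 0.59  0.29 -0.06] gap 0.161
rem mm [ 1.8 -0.2  3.2]
```

View pics/w4.png

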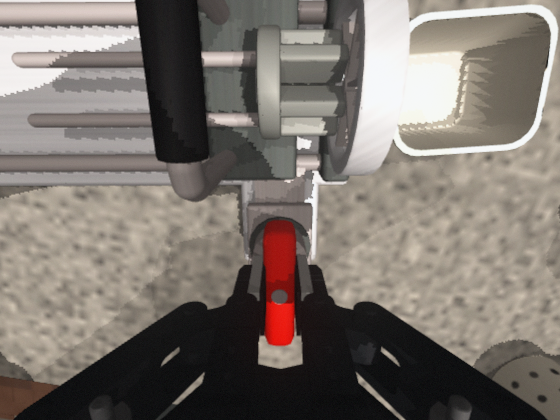

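```bash
python3 -m pendant '[{"x":-5,"y":0,"z":0,"roll":0,"hand":255},{"x":-10,"y":0,"z":0,"roll":0,"hand":255},{"x":-15,"y":0,"z":0,"roll":0,"hand":255},{"x":-17,"y":0,"z":0,"roll":0,"hand":255},{"x":-17,"y":0,"z":0,"roll":0,"hand":255}]'
python3 rem.py
```

```text
t: 6.17
tool_pos: [0.5368, -0.0713, 0.2038]
tool_rot: [0.076, 0.703, 0.076, -0.703]
ft_force: [4.2, 3.0, -12.7]
finger_gap: 0.165
6.1667 [ 0.5368 -0.0713  0.2038] [-0.48  0.63  0.76  2.12 -0.73  0.66 -0.57] yaw_y -77.7 F [  4.2   3.  -12.7] [ 0.56 -1.   -0.02] gap 0.165
```

Pulled up 15 mm with -12.7 N on the wrist, so it is at the top. The bar's centre dot lies about 4.5 mm off my tool axis (tool +z), so I'll twist about that point.

```bash
python3 -m pendant '[{"x":0,"y":-0.5,"z":0,"roll":-0.12,"hand":255},{"x":0,"y":-1.1,"z":0.1,"roll":-0.24,"hand":255},{"x":0,"y":-1.6,"z":0.3,"roll":-0.36,"hand":255},{"x":0,"y":-2.1,"z":0.5,"roll":-0.48,"hand":255},{"x":0,"y":-2.5,"z":0.8,"roll":-0.6,"hand":255},{"x":0,"y":-3,"z":1.1,"roll":-0.72,"hand":255}]'
python3 rem.py
```

```text
t: 6.67
tool_pos: [0.5352, -0.0689, 0.2035]
tool_rot: [0.32, 0.631, 0.32, -0.63]
ft_force: [3.4, 3.5, -13.5]
finger_gap: 0.161
6.6667 [ 0.5352 -0.0689  0.2035] [-0.35  0.57  0.55  2.12 -0.54  0.59 -0.04] yaw_y -36.1 F [  3.4   3.5 -13.5] [ 0.81 -1.05  0.02] gap 0.161
```

```bash
python3 -m pendant '[{"x":0,"y":-0.4,"z":0.4,"roll":-0.12,"hand":255},{"x":0,"y":-0.7,"z":0.9,"roll":-0.24,"hand":255},{"x":0,"y":-0.9,"z":1.2,"roll":-0.325,"hand":255},{"x":0,"y":-0.9,"z":1.2,"roll":-0.325,"hand":255},{"x":3,"y":-0.9,"z":1.2,"roll":-0.325,"hand":255},{"x":6,"y":-0.9,"z":1.2,"roll":-0.325,"hand":255},{"x":6,"y":-0.9,"z":1.2,"roll":-0.325,"hand":255}]'
python3 rem.py; python3 - <<'E'
from h import *
f,c=cam("wrist");cv2.imwrite("pics/w5.png",f)
E
```

```text
t: 7.25
tool_pos: [0.5342, -0.0686, 0.198]
tool_rot: [0.416, 0.572, 0.417, -0.571]
ft_force: [3.3, 6.3, -8.5]
finger_gap: 0.159
7.25 [ 0.5342 -0.0686  0.198 ] [-0.28  0.56  0.45  2.12 -0.46  0.55  0.2 ] yaw_y -17.8 F [ 3.3  6.3 -8.5] [ 1.4  -0.93 -0.  ] gap 0.159
```

View pics/w5.png

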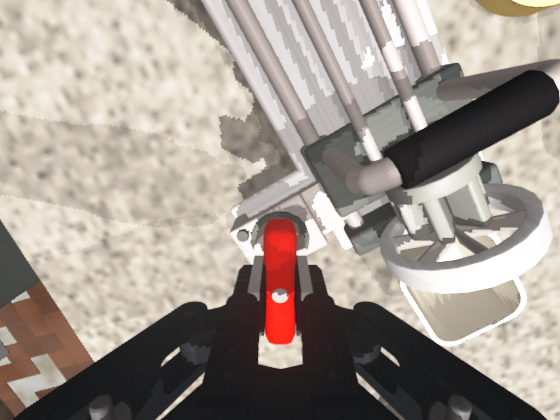

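```bash
python3 -m pendant '[{"x":0,"y":0,"z":0,"roll":0,"hand":170},{"x":0,"y":0,"z":0,"roll":0,"hand":170},{"x":0,"y":0,"z":0,"roll":0,"hand":170},{"x":-10,"y":0,"z":0,"roll":0,"hand":170},{"x":-30,"y":0,"z":0,"roll":0,"hand":170},{"x":-60,"y":0,"z":0,"roll":0,"hand":170},{"x":-90,"y":0,"z":0,"roll":0,"hand":170},{"x":-105,"y":0,"z":0,"roll":0,"hand":170}]'
python3 rem.py; python3 - <<'E'
from h import *
import pickle
f,c=cam("wrist");cv2.imwrite("pics/w6.png",f);pickle.dump(c,open("w6.pkl","wb"))
f,c=cam("side");crop(f,260,170,140,105,5,"pics/sd6.png")
E
```

```text
t: 7.97
tool_pos: [0.5341, -0.0719, 0.307]
tool_rot: [0.417, 0.573, 0.414, -0.571]
ft_force: [-0.3, -0.2, 0.4]
finger_gap: 0.337
7.9667 [ 0.5341 -0.0719  0.307 ] [-0.4   0.4   0.59  2.05 -0.32  0.78  0.08] yaw_y -18.0 F [-0.3 -0.2  0.4] [-0.02  0.    0.04] gap 0.337
```

View pics/w6.png

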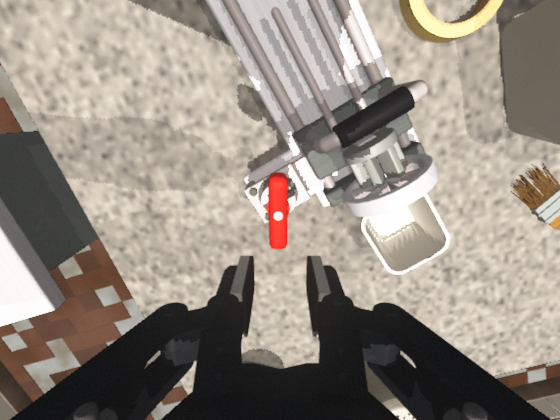

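View pics/sd6.png

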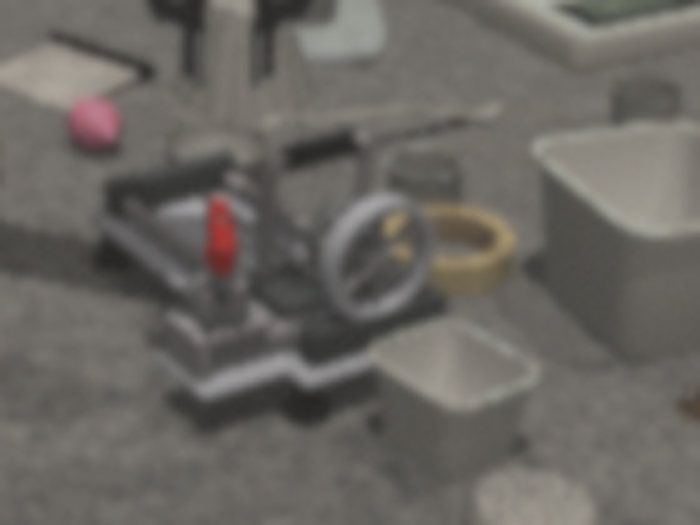

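The lock handle stays out by itself at 60°. In the wrist view the bar lies along the image vertical at (278,212), and in the side view it sits raised. Next I'll locate the push bar, with its grip at about (374,117) in w6.

```bash
python3 - <<'E'
from h import *
import pickle
f=cv2.imread("pics/w6.png");crop(f,320,70,120,90,6,"pics/w6c.png")
c1,c2,c6=[pickle.load(open(n+".pkl","rb")) for n in("w1","w2","w6")]
print(plane(c1,330,325,.155),plane(c2,237,81,.155),plane(c6,374,116,.155))
print(tri((c1,330,325),(c2,237,81),(c6,374,116)))
f=cv2.imread("pics/w2.png");crop(f,200,20,120,90,6,"pics/w2c.png")
E
```

```text
[ 0.62525446 -0.01765278  0.155     ] [ 0.62451601 -0.01812907  0.155     ] [ 0.62429778 -0.01767183  0.155     ]
[ 0.62439596 -0.01791418  0.15568822]
```

View pics/w6c.png

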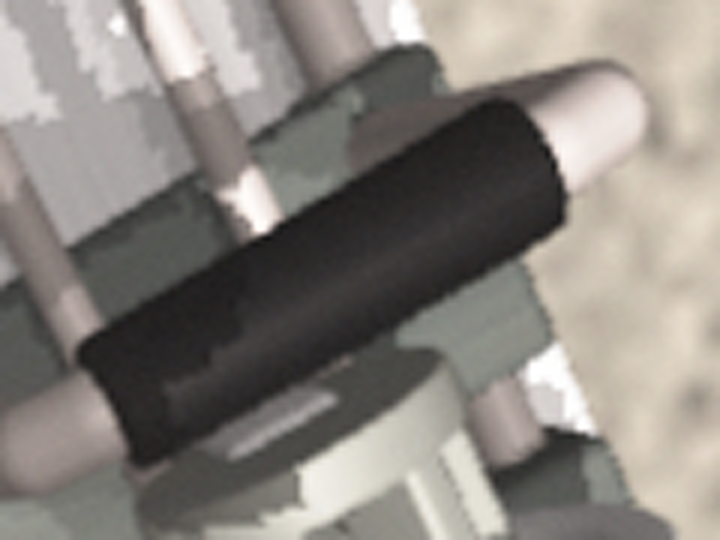

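View pics/w2c.png

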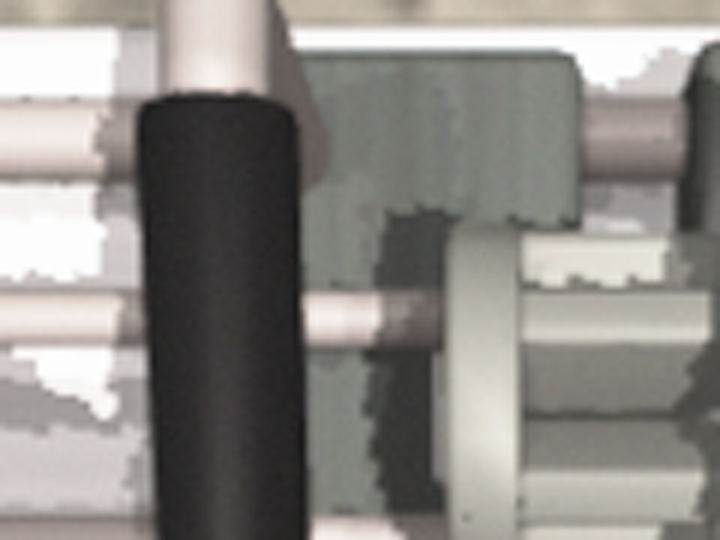

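```bash
python3 rem.py .6316 -.0513 .303
```

```text
8.0667 [ 0.5347 -0.0716  0.3068] [-0.4   0.4   0.59  2.05 -0.32  0.77  0.08] yaw_y -18.0 F [ 1.  -0.1  0.5] [ 0.03 -0.02 -0.02] gap 0.333
rem mm [  4.5  85.9 -49.2]
```

```bash
python3 -m pendant '[{"x":0,"y":30,"z":-17,"roll":-0.11,"hand":255},{"x":0,"y":60,"z":-34,"roll":-0.22,"hand":255},{"x":0,"y":86,"z":-49,"roll":-0.33,"hand":255},{"x":20,"y":86,"z":-49,"roll":-0.44,"hand":255},{"x":40,"y":86,"z":-49,"roll":-0.53,"hand":255},{"x":50,"y":86,"z":-49,"roll":-0.53,"hand":255},{"x":50,"y":86,"z":-49,"roll":-0.53,"hand":255}]'
python3 rem.py .6316 -.0513 .213; python3 - <<'E'
from h import *
f,c=cam("wrist");cv2.imwrite("pics/w7.png",f)
for p in [(.6245,-.018,.155),(.6316,-.0513,.14)]: print(proj(c,p))
E
```

```text
t: 8.65
tool_pos: [0.6278, -0.0502, 0.2499]
tool_rot: [0.549, 0.442, 0.553, -0.445]
ft_force: [-0.3, 0.3, 0.1]
finger_gap: -0.001
8.65 [ 0.6278 -0.0502  0.2499] [-0.26  0.57  0.39  1.88 -0.3   0.76  0.51] yaw_y 12.3 F [-0.3  0.3  0.1] [ 0.01  0.09 -0.  ] gap -0.001
rem mm [36.9  3.8  1.9]
[285.22739951 201.83049941]
[284.37097336 244.68339045]
```

View pics/w7.png

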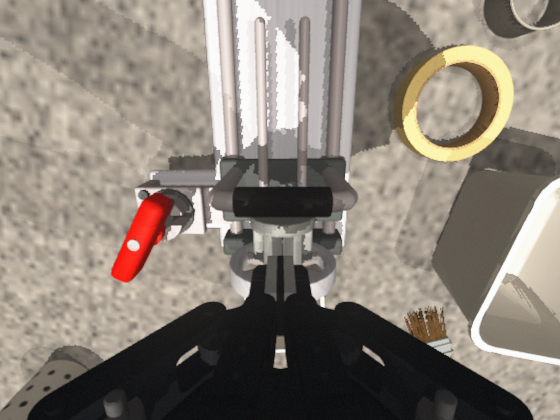

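```bash
python3 -m pendant '[{"x":20,"y":3,"z":2,"roll":0,"hand":255},{"x":37,"y":3,"z":2,"roll":0,"hand":255},{"x":37,"y":3,"z":2,"roll":0,"hand":255}]'
python3 rem.py .6316 -.0513 .213; python3 - <<'E'
from h import *
f,c=cam("wrist");cv2.imwrite("pics/w8.png",f)
E
```

```text
t: 8.95
tool_pos: [0.632, -0.0512, 0.2142]
tool_rot: [0.55, 0.442, 0.552, -0.444]
ft_force: [-0.4, -0.4, -0.9]
finger_gap: -0.0
8.95 [ 0.632  -0.0512  0.2142] [-0.24  0.61  0.36  1.9  -0.32  0.69  0.53] yaw_y 12.4 F [-0.4 -0.4 -0.9] [-0.03  0.03 -0.07] gap -0.0
rem mm [ 1.2 -0.4  0. ]
```

View pics/w8.png

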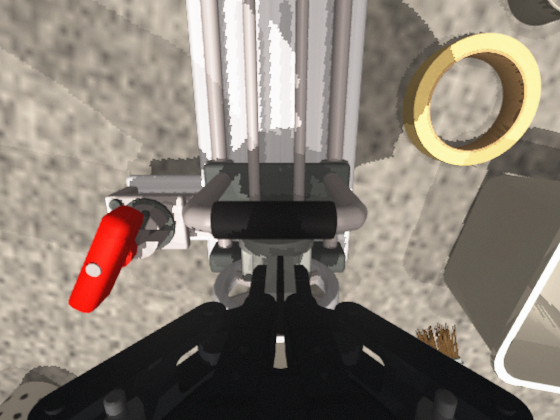

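```bash
python3 -m pendant '[{"x":0,"y":0,"z":-6,"roll":0,"hand":255},{"x":0,"y":0,"z":-12,"roll":0,"hand":255},{"x":0,"y":0,"z":-17,"roll":0,"hand":255},{"x":0,"y":0,"z":-23,"roll":0,"hand":255},{"x":0,"y":0,"z":-30,"roll":0,"hand":255},{"x":0,"y":0,"z":-38,"roll":0,"hand":255}]'
python3 rem.py
```

```text
t: 9.5
tool_pos: [0.6259, -0.0144, 0.217]
tool_rot: [0.552, 0.443, 0.55, -0.443]
ft_force: [1.4, -3.0, 3.0]
finger_gap: -0.003
9.5 [ 0.6259 -0.0144  0.217 ] [-0.3   0.6   0.37  1.92 -0.33  0.68  0.48] yaw_y 12.4 F [ 1.4 -3.   3. ] [-0.52 -0.21  0.  ] gap -0.003
```

```bash
python3 -m pendant '[{"x":1,"y":0,"z":-12,"roll":0,"hand":255},{"x":2,"y":0,"z":-26,"roll":0,"hand":255},{"x":2,"y":0,"z":-40,"roll":0,"hand":255},{"x":2,"y":0,"z":-55,"roll":0,"hand":255},{"x":2,"y":0,"z":-70,"roll":0,"hand":255},{"x":2,"y":0,"z":-85,"roll":0,"hand":255},{"x":2,"y":0,"z":-97,"roll":0,"hand":255},{"x":2,"y":0,"z":-105,"roll":0,"hand":255}]'
python3 rem.py; python3 - <<'E'
from h import *
f,c=cam("wrist");cv2.imwrite("pics/w9.png",f)
E
```

```text
t: 10.17
tool_pos: [0.6019, 0.0917, 0.2136]
tool_rot: [0.552, 0.442, 0.553, -0.442]
ft_force: [2.4, -1.9, 1.4]
finger_gap: -0.002
10.1667 [0.6019 0.0917 0.2136] [-0.49  0.59  0.37  1.96 -0.34  0.66  0.32] yaw_y 12.7 F [ 2.4 -1.9  1.4] [-0.37 -0.45 -0.05] gap -0.002
```

View pics/w9.png

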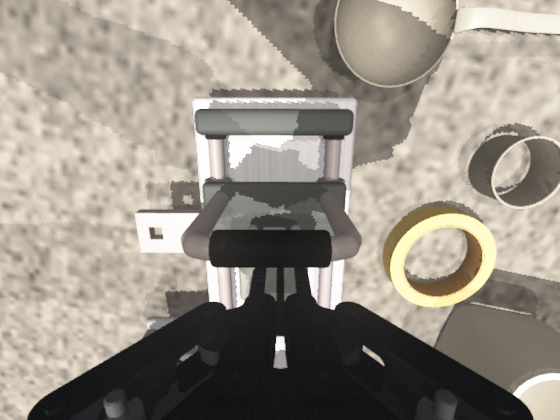

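```bash
python3 -m pendant '[{"x":0,"y":0,"z":-7,"roll":0,"hand":255},{"x":0,"y":0,"z":-14,"roll":0,"hand":255},{"x":0,"y":0,"z":-20,"roll":0,"hand":255},{"x":0,"y":0,"z":-24,"roll":0,"hand":255},{"x":0,"y":0,"z":-27,"roll":0,"hand":255}]'
python3 rem.py
```

```text
t: 10.63
tool_pos: [0.5961, 0.1151, 0.2135]
tool_rot: [0.551, 0.442, 0.552, -0.443]
ft_force: [0.3, -2.6, -1.2]
finger_gap: 0.003
10.6333 [0.5961 0.1151 0.2135] [-0.53  0.59  0.38  1.96 -0.34  0.66  0.28] yaw_y 12.5 F [ 0.3 -2.6 -1.2] [-0.44 -0.15  0.02] gap 0.003
```

```bash
python3 -m pendant '[{"x":0,"y":0,"z":-3,"roll":0,"hand":255},{"x":0,"y":0,"z":-6,"roll":0,"hand":255},{"x":0,"y":0,"z":-8,"roll":0,"hand":255},{"x":0,"y":0,"z":-8,"roll":0,"hand":255}]'
python3 rem.py
```

```text
t: 10.97
tool_pos: [0.595, 0.1197, 0.2137]
tool_rot: [0.552, 0.442, 0.55, -0.444]
ft_force: [1.4, -6.8, -3.5]
finger_gap: 0.0
10.9667 [0.595  0.1197 0.2137] [-0.54  0.59  0.38  1.96 -0.34  0.65  0.27] yaw_y 12.4 F [ 1.4 -6.8 -3.5] [-1.37 -0.33 -0.03] gap 0.0
```

```bash
python3 -m pendant '[{"x":0,"y":0,"z":-3,"roll":0,"hand":255},{"x":0,"y":0,"z":-5,"roll":0,"hand":255},{"x":0,"y":0,"z":-5,"roll":0,"hand":255}]'
python3 rem.py; python3 - <<'E'
from h import *
f,c=cam("wrist");cv2.imwrite("pics/w10.png",f)
E
```

```text
t: 11.22
tool_pos: [0.5948, 0.1202, 0.2137]
tool_rot: [0.553, 0.442, 0.548, -0.446]
ft_force: [2.4, -13.2, -4.2]
finger_gap: -0.003
11.2167 [0.5948 0.1202 0.2137] [-0.55  0.59  0.39  1.96 -0.34  0.65  0.26] yaw_y 12.2 F [  2.4 -13.2  -4.2] [-2.73 -0.68 -0.02] gap -0.003
```

View pics/w10.png

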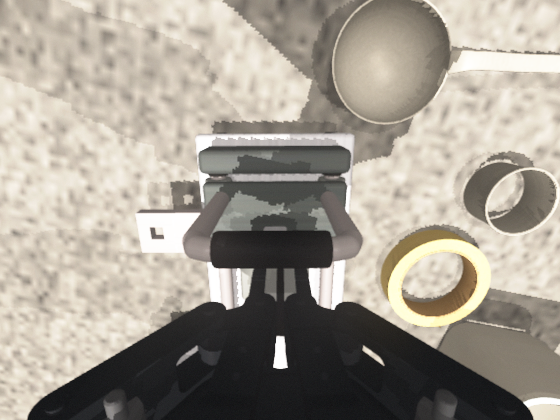

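It is at the rear stop: 13 N, no further motion and 161 mm of travel. I'll back off, rise and look at the cradle.

```bash
python3 -m pendant '[{"x":0,"y":0,"z":12,"roll":0,"hand":255},{"x":0,"y":0,"z":25,"roll":0,"hand":255},{"x":-25,"y":0,"z":45,"roll":0,"hand":255},{"x":-60,"y":0,"z":65,"roll":0,"hand":255},{"x":-95,"y":0,"z":85,"roll":0,"hand":0},{"x":-125,"y":0,"z":100,"roll":0,"hand":0},{"x":-150,"y":0,"z":110,"roll":0,"hand":0},{"x":-150,"y":0,"z":110,"roll":0,"hand":0}]'
python3 -m pendant '[{"x":0,"y":0,"z":0,"roll":0,"hand":0},{"x":0,"y":0,"z":0,"roll":0,"hand":0}]'
python3 rem.py; python3 - <<'E'
from h import *
import pickle
f,c=cam("wrist");cv2.imwrite("pics/w11.png",f);pickle.dump(c,open("w11.pkl","wb"))
f,c=cam("scene");crop(f,140,140,200,150,4,"pics/s11.png")
E
```

```text
t: 11.93
tool_pos: [0.6209, 0.0164, 0.3707]
tool_rot: [0.554, 0.447, 0.547, -0.441]
ft_force: [1.3, -0.7, -0.2]
finger_gap: 0.566
t: 12.1
tool_pos: [0.6171, 0.0212, 0.3634]
tool_rot: [0.551, 0.443, 0.552, -0.442]
ft_force: [-0.6, 0.4, -0.8]
finger_gap: 0.845
12.1 [0.6171 0.0212 0.3634] [-0.44  0.42  0.47  1.82 -0.23  0.96  0.34] yaw_y 12.5 F [-0.6  0.4 -0.8] [ 0.05  0.01 -0.06] gap 0.845
```

View pics/w11.png

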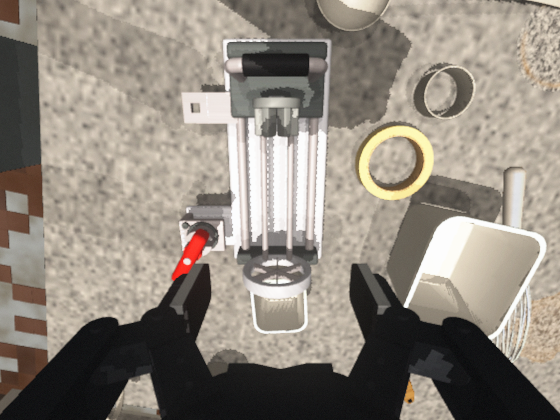

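View pics/s11.png

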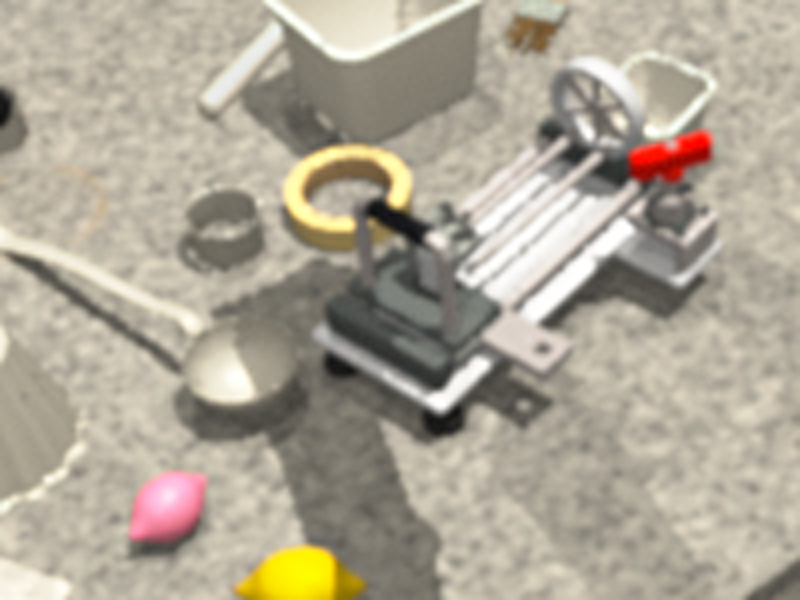

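```bash
python3 - <<'E'
from h import *
import pickle
f=cv2.imread("pics/w11.png");crop(f,210,40,140,120,5.5,"pics/w11c.png");crop(f,210,170,140,130,5.5,"pics/w11d.png")
E
```

```text
(no output)
```

View pics/w11c.png

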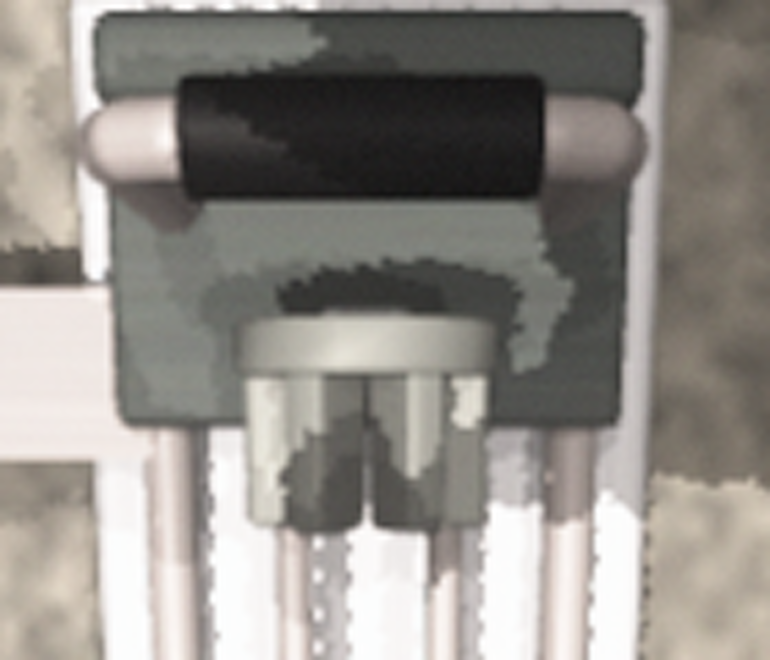

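View pics/w11d.png

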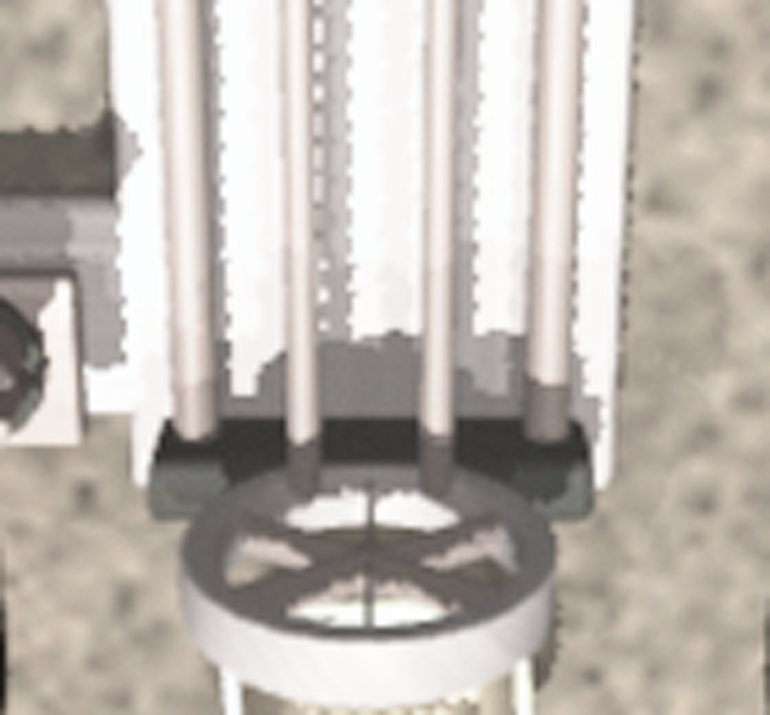

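```bash
python3 - <<'E'
from h import *
import pickle
c=pickle.load(open("w11.pkl","rb"))
C=lambda u,v:(210+u/5.5,40+v/5.5);D=lambda u,v:(210+u/5.5,170+v/5.5)
for v1,v2 in [((296,30),(437,30)),((298,250),(438,250)),((302,420),(437,420))]:
    a,b=plane(c,*D(*v1),.081),plane(c,*D(*v2),.081);print(a,b,np.linalg.norm(a-b),(a+b)/2)
r=plane(c,*D(368,550),.105);p=plane(c,*C(368,526),.105);pb=plane(c,*C(362,138),.155)
print("ring",r,"prong",p,np.linalg.norm(p-r),"pb",pb)
y=np.array([-np.sin(np.radians(12.2)),np.cos(np.radians(12.2)),0])
print(r+.086*y,p-.074*y)
print("push 0 based", )
E
```

```text
[0.5974145  0.02655129 0.081     ] [0.62751036 0.03327496 0.081     ] 0.030837772947124337 [0.61246243 0.02991312 0.081     ]
[ 0.60812527 -0.02325863  0.081     ] [ 0.6393575  -0.01628472  0.081     ] 0.032001372422370104 [ 0.62374139 -0.01977168  0.081     ]
[ 0.6176554  -0.06481304  0.081     ] [ 0.64886145 -0.057848    0.081     ] 0.03197388670308436 [ 0.63325843 -0.06133052  0.081     ]
ring [ 0.63765294 -0.08195884  0.105     ] prong [0.60261378 0.07713055 0.105     ] 0.162902359553002 pb [0.58887118 0.13726233 0.155     ]
[0.61947901 0.00209893 0.105     ] [0.61825181 0.00480178 0.105     ]
push 0 based
```

```bash
python3 rem.py .4545 .330 .24
```

```text
12.2 [0.6167 0.0215 0.3623] [-0.44  0.42  0.47  1.82 -0.23  0.96  0.34] yaw_y 12.6 F [0.3 0.  0.7] [-0.02 -0.    0.05] gap 0.992
rem mm [ 123.1  -90.7 -336.2]
```

```bash
python3 -m pendant '[{"x":0,"y":-10,"z":-37,"roll":0.11,"hand":0},{"x":0,"y":-20,"z":-74,"roll":0.22,"hand":0},{"x":0,"y":-30,"z":-111,"roll":0.33,"hand":0},{"x":0,"y":-40,"z":-149,"roll":0.44,"hand":0},{"x":0,"y":-50,"z":-187,"roll":0.55,"hand":0},{"x":10,"y":-60,"z":-224,"roll":0.66,"hand":0},{"x":20,"y":-70,"z":-261,"roll":0.77,"hand":0},{"x":35,"y":-80,"z":-296,"roll":0.87,"hand":0}]'
python3 rem.py .4545 .330 .24
```

```text
t: 12.87
tool_pos: [0.4738, 0.2946, 0.3281]
tool_rot: [-0.312, -0.634, -0.313, 0.634]
ft_force: [0.7, 0.3, -0.9]
finger_gap: 1.0
12.8667 [0.4738 0.2946 0.3281] [-1.11  0.41  0.64  1.98 -0.33  0.85 -0.95] yaw_y -37.5 F [ 0.7  0.3 -0.9] [ 0.04 -0.02 -0.04] gap 1.0
rem mm [ 88.1 -36.8 -16.3]
```

```bash
python3 -m pendant '[{"x":30,"y":-18,"z":-8,"roll":0,"hand":0},{"x":60,"y":-37,"z":-16,"roll":0,"hand":0},{"x":70,"y":-37,"z":-16,"roll":0,"hand":0},{"x":70,"y":-37,"z":-16,"roll":0,"hand":0},{"x":70,"y":-37,"z":-16,"roll":0,"hand":0}]'
python3 rem.py .4545 .330 .24; python3 - <<'E'
from h import *
import pickle
f,c=cam("wrist");cv2.imwrite("pics/w12.png",f);pickle.dump(c,open("w12.pkl","wb"))
hsv=cv2.cvtColor(f,cv2.COLOR_BGR2HSV)
m=((hsv[...,0]>20)&(hsv[...,0]<35)&(hsv[...,1]>150)&(hsv[...,2]>80)).astype(np.uint8)
n,l,st,ce=cv2.connectedComponentsWithStats(m)
for i in np.argsort(-st[1:,4])[:2]+1:
    print(st[i],ce[i]);ys,xs=np.where(l==i)
    P=np.array([plane(c,u,v,.03)[:2] for u,v in zip(xs,ys)],np.float32)*1000
    print(cv2.minAreaRect(P),P.mean(0));C=np.cov(P.T);w,V=np.linalg.eigh(C);print(np.degrees(np.arctan2(V[1,1],V[0,1])))
E
```

```text
t: 13.28
tool_pos: [0.4558, 0.3262, 0.2581]
tool_rot: [-0.314, -0.633, -0.313, 0.635]
ft_force: [0.3, 0.2, -0.3]
finger_gap: 1.0
13.2833 [0.4558 0.3262 0.2581] [-1.12  0.51  0.57  2.04 -0.41  0.71 -0.93] yaw_y -37.4 F [ 0.3  0.2 -0.3] [-0.02 -0.07  0.01] gap 1.0
rem mm [18.1 -3.3 -2.3]
[ 251  149   53   81 2996] [277.1975968  188.97663551]
((458.0614013671875, 331.20294189453125), (62.45914077758789, 65.83074951171875), 5.387447834014893) [458.47705 331.93814]
52.1942790848852
[ 152  216   57   36 1386] [179.88023088 233.34848485]
((344.5127258300781, 356.700927734375), (42.270084381103516, 48.59748458862305), 88.80884552001953) [344.6491 356.8976]
147.10527287354824
```

View pics/w12.png

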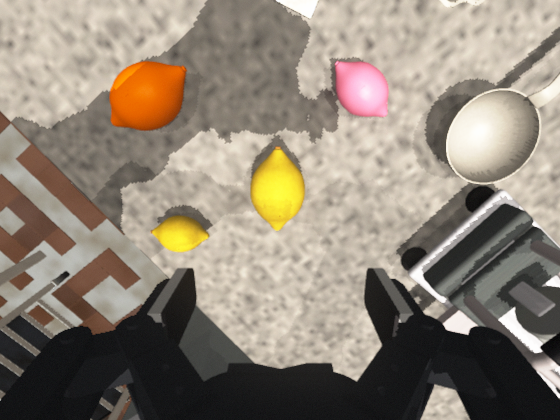

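```bash
python3 - <<'E'
from h import *
import pickle
c=pickle.load(open("w12.pkl","rb"))
a,b=plane(c,277.5,147.5,.0285),plane(c,277.5,230.5,.0285);print(a,b,np.linalg.norm(a-b),(a+b)/2,np.degrees(np.arctan2(*(a-b)[1::-1])))
m=(a+b)/2
s=sense();print(rot(s["tool_rot"]).inv().apply(np.array([m[0],m[1],.077])-s["tool_pos"])*1000)
E
```

```text
[0.48446443 0.36535367 0.0285    ] [0.43048676 0.2949117  0.0285    ] 0.08874491515682605 [0.4574756  0.33013268 0.0285    ] 52.53808140078602
[182.26943743  -2.28962438  -3.79253489]
```

```bash
python3 -m pendant '[{"x":38,"y":-2,"z":-4,"roll":0,"hand":0},{"x":76,"y":-2,"z":-4,"roll":0,"hand":0},{"x":112,"y":-2,"z":-4,"roll":0,"hand":0},{"x":145,"y":-2,"z":-4,"roll":0,"hand":0},{"x":168,"y":-2,"z":-4,"roll":0,"hand":0},{"x":182,"y":-2,"z":-4,"roll":0,"hand":0},{"x":182,"y":-2,"z":-4,"roll":0,"hand":0},{"x":182,"y":-2,"z":-4,"roll":0,"hand":0}]' 30
python3 rem.py .4575 .3301 .077; python3 - <<'E'
from h import *
f,c=cam("wrist");cv2.imwrite("pics/w13.png",f)
E
```

```text
t: 14.0
tool_pos: [0.4585, 0.3305, 0.0778]
tool_rot: [0.313, 0.635, 0.313, -0.634]
ft_force: [-0.5, -0.2, 0.9]
finger_gap: 0.996
14.0 [0.4585 0.3305 0.0778] [-0.92  0.77  0.31  2.1  -0.63  0.36 -0.75] yaw_y -37.5 F [-0.5 -0.2  0.9] [ 0.04 -0.03 -0.07] gap 0.996
rem mm [ 0.8 -0.6  0.9]
```

View pics/w13.png

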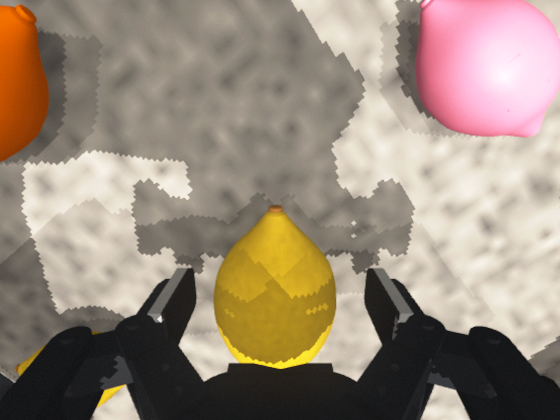

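```bash
python3 -m pendant '[{"x":0,"y":-1,"z":0,"roll":0,"hand":255},{"x":0,"y":-1,"z":0,"roll":0,"hand":255},{"x":0,"y":-1,"z":0,"roll":0,"hand":255},{"x":0,"y":-1,"z":0,"roll":0,"hand":255},{"x":0,"y":-1,"z":0,"roll":0,"hand":255},{"x":0,"y":-1,"z":0,"roll":0,"hand":255}]' 30
python3 -m pendant '[{"x":-10,"y":0,"z":0,"roll":0,"hand":255},{"x":-30,"y":0,"z":0,"roll":0,"hand":255},{"x":-60,"y":0,"z":0,"roll":0,"hand":255},{"x":-90,"y":0,"z":0,"roll":0,"hand":255},{"x":-130,"y":0,"z":0,"roll":0,"hand":255},{"x":-165,"y":0,"z":0,"roll":0,"hand":255},{"x":-190,"y":0,"z":0,"roll":0,"hand":255},{"x":-190,"y":0,"z":0,"roll":0,"hand":255}]'
python3 rem.py .6185 .0035 .27; python3 - <<'E'
from h import *
import pickle
f,c=cam("wrist");cv2.imwrite("pics/w14.png",f);pickle.dump(c,open("w14.pkl","wb"))
E
```

```text
t: 14.55
tool_pos: [0.4566, 0.3326, 0.0786]
tool_rot: [0.313, 0.635, 0.314, -0.633]
ft_force: [-0.8, 0.7, 5.9]
finger_gap: 0.654
t: 15.22
tool_pos: [0.4583, 0.333, 0.2729]
tool_rot: [0.312, 0.637, 0.314, -0.63]
ft_force: [0.6, 1.3, -1.4]
finger_gap: 0.651
15.2167 [0.4583 0.333  0.2729] [-1.14  0.49  0.6   2.02 -0.41  0.74 -0.94] yaw_y -37.4 F [ 0.6  1.3 -1.4] [ 0.01 -0.04 -0.01] gap 0.651
rem mm [  1.9 327.3 164.7]
```

View pics/w14.png

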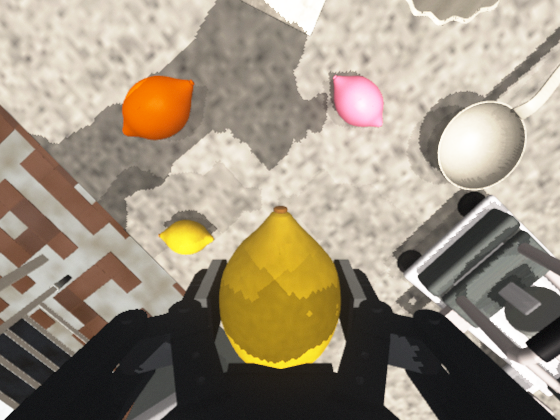

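```bash
python3 -m pendant '[{"x":0,"y":33,"z":16,"roll":-0.09,"hand":255},{"x":0,"y":66,"z":33,"roll":-0.18,"hand":255},{"x":0,"y":99,"z":49,"roll":-0.27,"hand":255},{"x":0,"y":132,"z":66,"roll":-0.36,"hand":255},{"x":0,"y":165,"z":82,"roll":-0.45,"hand":255},{"x":0,"y":198,"z":99,"roll":-0.54,"hand":255},{"x":0,"y":231,"z":115,"roll":-0.63,"hand":255},{"x":0,"y":264,"z":132,"roll":-0.72,"hand":255}]'
python3 rem.py .6181 .0052 .27
```

```text
t: 15.93
tool_pos: [0.585, 0.0654, 0.2656]
tool_rot: [0.517, 0.481, 0.519, -0.482]
ft_force: [0.5, 1.0, -1.1]
finger_gap: 0.649
15.9333 [0.585  0.0654 0.2656] [-0.46  0.49  0.37  1.97 -0.26  0.73  0.15] yaw_y 4.2 F [ 0.5  1.  -1.1] [ 0.04 -0.1  -0.02] gap 0.649
rem mm [-4.5 28.6 62.4]
```

```bash
python3 -m pendant '[{"x":-2,"y":14,"z":30,"roll":-0.08,"hand":255},{"x":-2,"y":28,"z":60,"roll":-0.145,"hand":255},{"x":-2,"y":28,"z":62,"roll":-0.145,"hand":255},{"x":-2,"y":28,"z":62,"roll":-0.145,"hand":255},{"x":-2,"y":28,"z":62,"roll":-0.145,"hand":255}]'
python3 rem.py .6181 .0052 .27;  python3 - <<'E'
from h import *
import pickle
f,c=cam("wrist");cv2.imwrite("pics/w15.png",f);pickle.dump(c,open("w15.pkl","wb"))
f,c=cam("scene");crop(f,180,100,160,120,5,"pics/s15.png")
E
```

```text
t: 16.35
tool_pos: [0.6166, 0.0071, 0.2676]
tool_rot: [0.549, 0.444, 0.551, -0.445]
ft_force: [-0.2, -0.2, -0.9]
finger_gap: 0.65
16.35 [0.6166 0.0071 0.2676] [-0.32  0.52  0.33  1.9  -0.24  0.76  0.36] yaw_y 12.1 F [-0.2 -0.2 -0.9] [ 0.07  0.01 -0.04] gap 0.65
rem mm [-2.4  1.1  2.2]
```

View pics/w15.png

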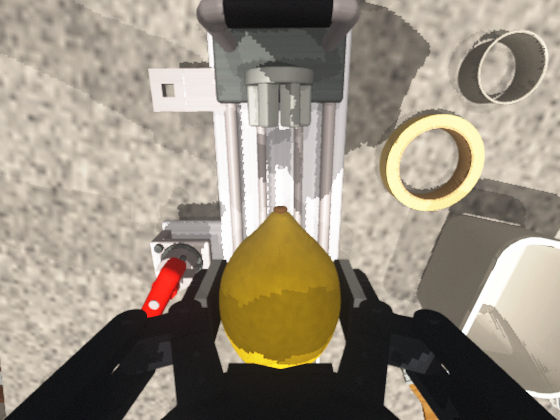

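View pics/s15.png

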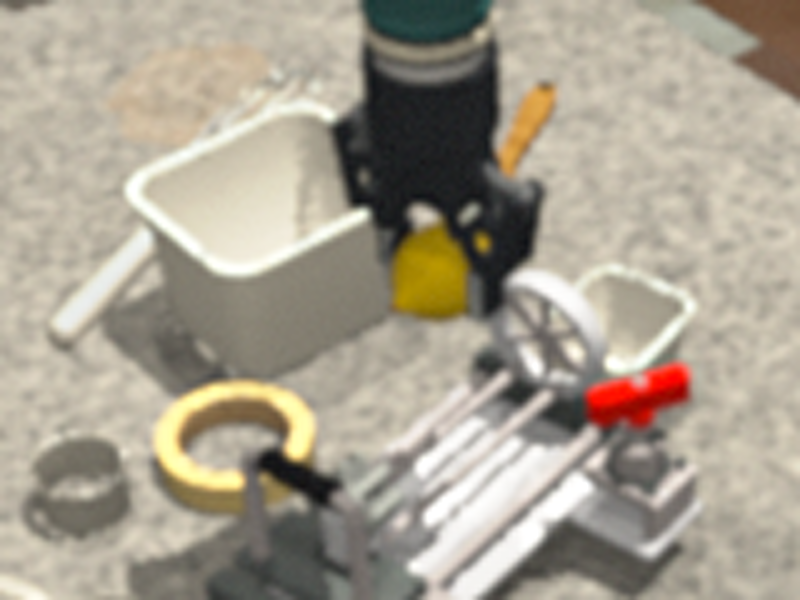

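```bash
python3 -m pendant '[{"x":20,"y":1,"z":2,"roll":-0.005,"hand":255},{"x":40,"y":1,"z":2,"roll":-0.005,"hand":255},{"x":60,"y":1,"z":2,"roll":-0.005,"hand":255},{"x":80,"y":1,"z":2,"roll":-0.005,"hand":255},{"x":95,"y":1,"z":2,"roll":-0.005,"hand":255},{"x":104,"y":1,"z":2,"roll":-0.005,"hand":255},{"x":104,"y":1,"z":2,"roll":-0.005,"hand":255},{"x":104,"y":1,"z":2,"roll":-0.005,"hand":255}]'
python3 rem.py .6181 .0052 .155;  python3 - <<'E'
from h import *
import pickle
f,c=cam("wrist");cv2.imwrite("pics/w16.png",f)
y=np.array([-np.sin(np.radians(12.4)),np.cos(np.radians(12.4)),0]);x=np.array([y[1],-y[0],0]);C=np.array([.6185,.0035,.081])
for s in(-16,16):print([proj(c,C+x*s/1000+y*t).round(0) for t in(.05,.07)])
f,c=cam("side");crop(f,260,150,160,120,5,"pics/sd16.png")
E
```

```text
t: 17.12
tool_pos: [0.619, 0.0063, 0.1647]
tool_rot: [0.551, 0.442, 0.552, -0.442]
ft_force: [0.5, -0.3, -2.2]
finger_gap: 0.656
17.1167 [0.619  0.0063 0.1647] [-0.27  0.66  0.26  1.95 -0.3   0.57  0.42] yaw_y 12.6 F [ 0.5 -0.3 -2.2] [ 0.02 -0.03  0.01] gap 0.656
rem mm [ 9.7 -1.1  0.9]
[array([246., 180.]), array([244., 141.])]
[array([306., 180.]), array([308., 141.])]
```

View pics/w16.png

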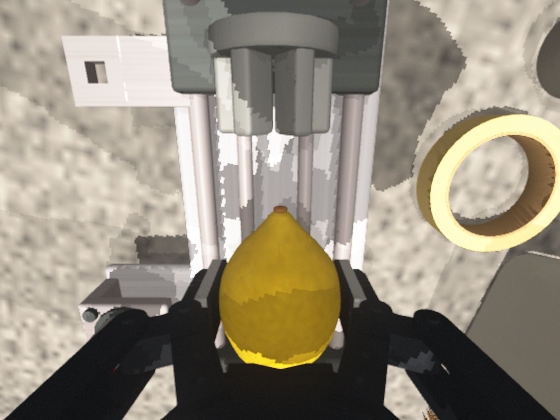

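View pics/sd16.png

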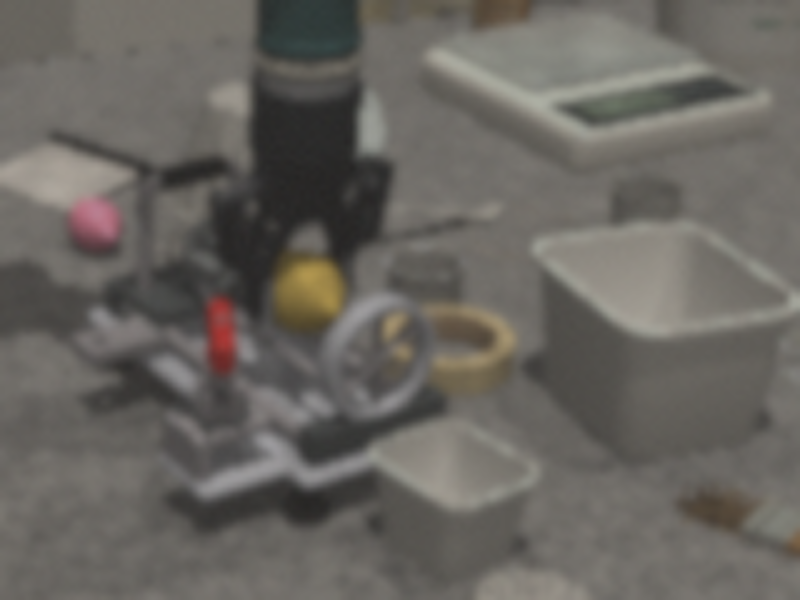

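```bash
python3 -m pendant '[{"x":3,"y":-1.5,"z":1,"roll":0,"hand":255},{"x":6,"y":-1.5,"z":1,"roll":0,"hand":255},{"x":8,"y":-1.5,"z":1,"roll":0,"hand":255},{"x":8,"y":-1.5,"z":1,"roll":0,"hand":255}]'
python3 rem.py .6181 .0052 .155
```

```text
t: 17.55
tool_pos: [0.6177, 0.0038, 0.1567]
tool_rot: [0.551, 0.443, 0.552, -0.443]
ft_force: [-0.6, 0.2, -0.8]
finger_gap: 0.654
17.55 [0.6177 0.0038 0.1567] [-0.26  0.67  0.26  1.96 -0.3   0.55  0.43] yaw_y 12.5 F [-0.6  0.2 -0.8] [ 0.02 -0.01  0.  ] gap 0.654
rem mm [ 1.7  0.7 -1.3]
```

```bash
python3 -m pendant '[{"x":1,"y":0,"z":0,"roll":0,"hand":255},{"x":2,"y":0,"z":0,"roll":0,"hand":255},{"x":2,"y":0,"z":0,"roll":0,"hand":255}]'
python3 rem.py .6181 .0052 .155
```

```text
t: 17.8
tool_pos: [0.618, 0.0037, 0.1561]
tool_rot: [0.551, 0.443, 0.552, -0.443]
ft_force: [-2.5, -0.0, 6.9]
finger_gap: 0.653
17.8 [0.618  0.0037 0.1561] [-0.26  0.67  0.26  1.96 -0.31  0.55  0.43] yaw_y 12.5 F [-2.5 -0.   6.9] [0.07 0.5  0.02] gap 0.653
rem mm [ 1.1  0.4 -1.4]
```

It is touching the bars (about 7 N). I'll release slowly.

```bash
python3 -m pendant '[{"x":0,"y":0,"z":0,"roll":0,"hand":80},{"x":0,"y":0,"z":0,"roll":0,"hand":70},{"x":0,"y":0,"z":0,"roll":0,"hand":60},{"x":0,"y":0,"z":0,"roll":0,"hand":40},{"x":0,"y":0,"z":0,"roll":0,"hand":20},{"x":0,"y":0,"z":0,"roll":0,"hand":20},{"x":0,"y":0,"z":0,"roll":0,"hand":20}]'
python3 rem.py;  python3 - <<'E'
from h import *
f,c=cam("wrist");cv2.imwrite("pics/w17.png",f)
E
```

```text
t: 18.38
tool_pos: [0.618, 0.0039, 0.1548]
tool_rot: [0.551, 0.443, 0.551, -0.443]
ft_force: [0.8, -0.4, 0.4]
finger_gap: 0.921
18.3833 [0.618  0.0039 0.1548] [-0.26  0.67  0.26  1.96 -0.31  0.55  0.43] yaw_y 12.5 F [ 0.8 -0.4  0.4] [-0.03  0.04  0.03] gap 0.921
```

View pics/w17.png

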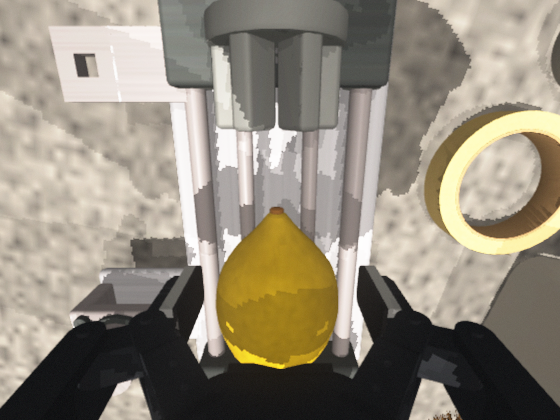

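The lemon sits centred between the bars at about (277,290) with both fingers clear. I'll retreat upward.

```bash
python3 -m pendant '[{"x":-10,"y":-1,"z":0,"roll":0,"hand":20},{"x":-30,"y":-1,"z":0,"roll":0,"hand":20},{"x":-60,"y":-1,"z":0,"roll":0,"hand":20},{"x":-95,"y":-1,"z":0,"roll":0,"hand":20},{"x":-135,"y":-1,"z":0,"roll":0,"hand":20},{"x":-170,"y":-1,"z":0,"roll":0,"hand":20},{"x":-190,"y":-1,"z":0,"roll":0,"hand":20},{"x":-190,"y":-1,"z":0,"roll":0,"hand":20}]'
python3 rem.py;  python3 - <<'E'
from h import *
f,c=cam("wrist");cv2.imwrite("pics/w18.png",f)
y=np.array([-np.sin(np.radians(12.4)),np.cos(np.radians(12.4)),0])
m=cv2.cvtColor(f,cv2.COLOR_BGR2HSV);m=((m[...,0]>20)&(m[...,0]<35)&(m[...,1]>150)&(m[...,2]>60)).astype(np.uint8)
n,l,st,ce=cv2.connectedComponentsWithStats(m);i=1+np.argmax(st[1:,4]);print(st[i],ce[i],plane(c,*ce[i],.105))
x,yy,w,h,_=st[i];a,b=plane(c,x+w/2,yy,.105),plane(c,x+w/2,yy+h,.105);print((a+b)/2,np.linalg.norm(a-b))
f,c=cam("side");crop(f,260,150,160,120,5,"pics/sd18.png")
f,c=cam("scene");crop(f,140,140,200,150,4,"pics/s18.png")
E
```

```text
t: 19.1
tool_pos: [0.6195, 0.003, 0.3515]
tool_rot: [0.554, 0.446, 0.548, -0.44]
ft_force: [0.9, -0.4, 0.3]
finger_gap: 0.919
19.1 [0.6195 0.003  0.3515] [-0.35  0.42  0.37  1.83 -0.19  0.91  0.33] yaw_y 12.5 F [ 0.9 -0.4  0.3] [-0.02 -0.01  0.03] gap 0.919
[ 250  152   51   77 2652] [274.88951735 190.03054299] [0.6184048  0.00252949 0.105     ]
[6.19567313e-01 3.30977787e-04 1.05000000e-01] 0.0872794251769598
```

View pics/w18.png

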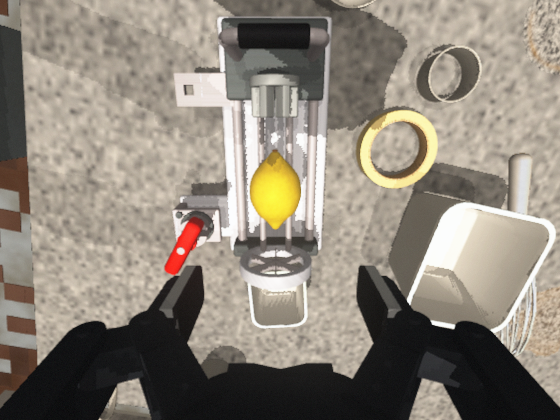

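View pics/s18.png

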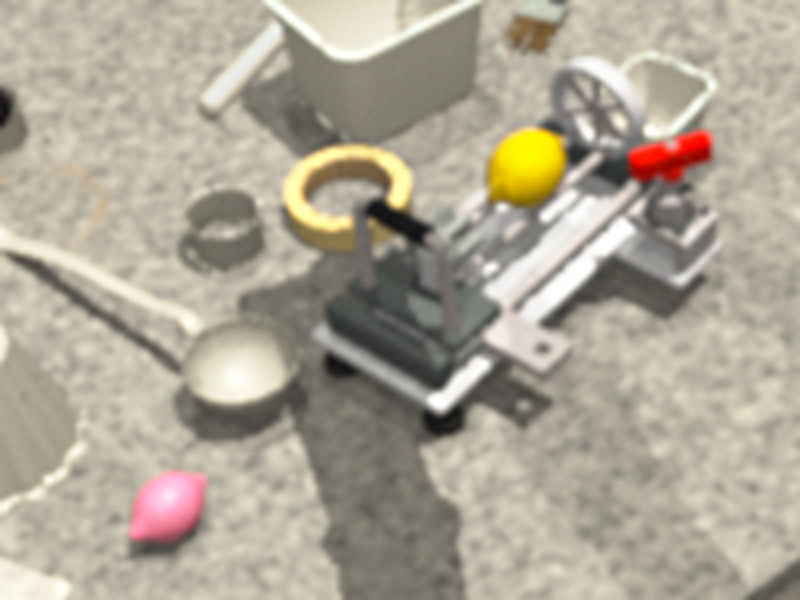

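View pics/sd18.png

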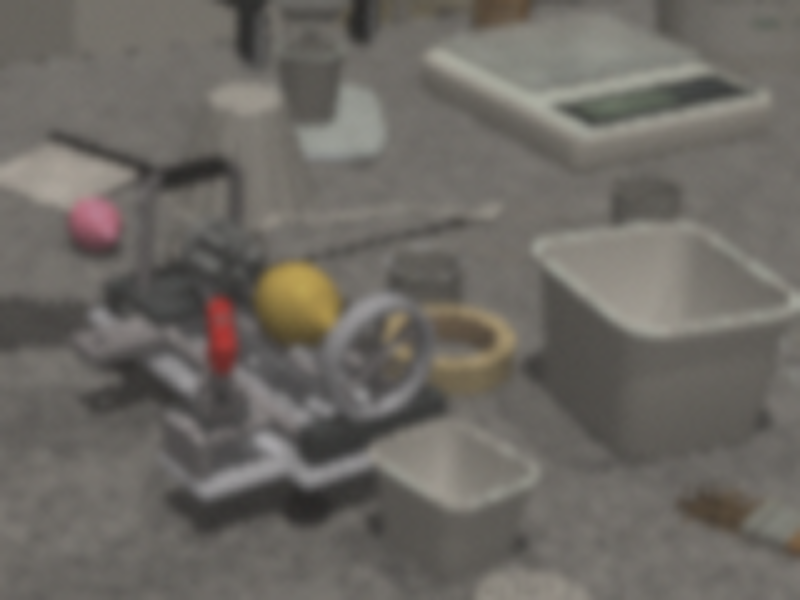

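The lemon lies lengthwise in the cradle at (275,190), within about 3 mm of the target. The carriage is at the rear and the T-handle is still out, so I'm handing in.

```bash
python3 -c "
from cell import *
print(hand_in())"
```

```text
the job is handed in; nothing more can be done
None
```

The lemon wedger is ready to cut, and I handed the job in at about 19 s on the robot's clock, against the 61 s limit.

- **Lock:** I pulled the T-handle up 15 mm, twisted it 60° counter-clockwise and eased it down into the rest notch. After release it stayed out by itself, and it was still out and turned in the last pictures.
- **Carriage:** I pushed it back by its handle for about 161 mm of measured travel. It then took 13 N without moving further, so it is at the rear stop.
- **Lemon:** I took the larger yellow one and lowered it until it touched the bars with about 7 N, then released it. The last wrist picture shows it lengthwise between the prongs and the blades, within about 3 mm of my cradle estimate.
- **Other things:** I did not touch the tub or the other fruit, and they look unmoved in the last views. My last crops did not cover the cup and shaker, but the arm never went near them. The gripper was about 200 mm above the cradle when I handed in.

No check failed. My two readings of the handle's position along its bar differed by about 6 mm, so I corrected for the offset during the twist. The hand-in gives no verdict, so the result rests on these checks.

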